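# Load, dock and bolt the pump-parts wash tray

## Task

Gather all the stripped pump parts lying on the bench into the blue tray where it stands; then carry the loaded tray by its handle, keeping it level, into the grey washer cradle so that it sits flat inside the yellow lips, having drawn the cradle's bolt back out of the way beforehand. Finally shoot the bolt fully home over the tray's flange, with all the parts still in the tray, and leave the bottle and the tin where they are.

Things in the scene. Friction and masses are not known exactly. Their poses are not given: they have to be found in the camera images.
- nut: Bright steel hexagonal union nut, 30 mm across flats, 26 mm high. Origin: centre of its underside, z up; flats face its +x and -x (and every 60 degrees). 0.09 kg. May be absent.
- plug: Brass hexagonal plug, 24 mm across flats, 22 mm high, with a round boss 16 mm across and 8 mm high on top. Origin: centre of its underside, z up; flats face its +x and -x (and every 60 degrees). 0.07 kg. May be absent.
- block: Aluminium valve block, 36 (x) x 26 (y) x 30 mm high with two dark ports on top. Origin: centre of its underside; sides square to its x and y. 0.08 kg. May be absent.
- flange: Aluminium outlet flange: a square foot 30 x 30 x 16 mm with a round boss 24 mm across and 12 mm high on top. Origin: centre of its underside; sides square to its x and y. 0.06 kg. May be absent.
- tappet: Copper-coloured round tappet, 30 mm across, 24 mm high. Origin: centre of its underside, z up. 0.08 kg. May be absent.
- spacer: Dark steel square spacer, 30 x 30 x 22 mm high, with a dark round bore on top. Origin: centre of its underside; sides square to its x and y. 0.07 kg. May be absent.
- cleaner: Small white bottle with a red cap, 50 mm across, 120 mm tall, standing at the far side. Not to be disturbed. Origin: centre of its underside.
- grease: Small tin with an orange band, 64 mm across, 60 mm tall, at the far side. Not to be disturbed. Origin: centre of its underside.
- tray: Open blue tray 240 (x) x 130 (y) x 35 mm, walls and floor 4 mm, 0.36 kg, on the robot's left, empty at first. Origin: centre of underside, z up. Same either way round. The handle over its middle divides it into two bays, x>0 and x<0. From each end a steel flange sticks out 28 mm (to x = -148 and +148 mm), 40 mm wide, 15 to 19 mm above the underside.
- tray_grip (a point): Middle of the tray's handle, a black bar 12 mm thick (tray x), 80 mm long (tray y), 20 mm tall, from 68 to 88 mm above the tray's underside, on two 8 mm posts at y = -36 and +36 mm. This point: 78 mm above the underside. Axes as the tray's.
- cradle: Fixed washer cradle on the robot's right: grey slab 310 (x) x 170 (y) x 30 mm. Origin: centre of underside, at bench height; x roughly away from the robot, z up. Over its far end, at x = 140 mm, a bolt runs along y: track and guide at y = 28 to 141 mm (top 66 mm above the bench), keeper block at y = -46 to -30 mm (top 68 mm). The shot rod bars the far tray flange's place.
- cradle_seat (a point): Centre of the cradle's inner floor, 30 mm above the bench: the tray's origin comes here, the tray's x along this x, either way round. Yellow lips 12 mm high leave 252 x 142 mm inside, 6 mm to spare on each side of the tray; the tray's flanges pass above the lips.
- bolt (a joint): Travel in m along the cradle's +y: 0 = shot home in the keeper (stop), 0.064 = fully drawn back (stop). Rod tip at y = joint - 42 mm in the cradle's frame; the seated tray's flange reaches y = 20 mm, 4 mm under the rod, so draw it fully back before setting the tray down. Slides at about 2 N, stays where left. Starts shot, or up to 20 mm short.
- bolt_grip (a point): Grip point on the bolt's red upright handle, a 14 x 14 mm square post 55 mm tall on a 10 mm rod; post top 113 mm above the bench, this point 18 mm below it. Moves with the bolt: x = 140 mm, y = 56 mm + joint in the cradle's frame. Axes as the cradle's.
Mind the look-alikes: they are no part of the job. Of the things like the plug, leave any that is purple; of the rest the smaller one is meant. Leave any turquoise look-alike of the flange alone.

How it is judged (in metres and radians):
On the way, in this order (a step that is already met when the one before it is completed fails the run):
1. all the parts lie in the tray, while the tray is still away from the cradle (x of nut in the frame of tray between -0.116 and 0.116 m and y of nut in the frame of tray between -0.061 and 0.061 m and z of nut in the frame of tray between -0.004 and 0.045 m and x of plug in the frame of tray between -0.116 and 0.116 m and y of plug in the frame of tray between -0.061 and 0.061 m and z of plug in the frame of tray between -0.004 and 0.045 m and x of block in the frame of tray between -0.116 and 0.116 m and y of block in the frame of tray between -0.061 and 0.061 m and z of block in the frame of tray between -0.004 and 0.045 m and x of flange in the frame of tray between -0.116 and 0.116 m and y of flange in the frame of tray between -0.061 and 0.061 m and z of flange in the frame of tray between -0.004 and 0.045 m and x of tappet in the frame of tray between -0.116 and 0.116 m and y of tappet in the frame of tray between -0.061 and 0.061 m and z of tappet in the frame of tray between -0.004 and 0.045 m and x of spacer in the frame of tray between -0.116 and 0.116 m and y of spacer in the frame of tray between -0.061 and 0.061 m and z of spacer in the frame of tray between -0.004 and 0.045 m and horizontal distance between tray and cradle_seat above 0.2 m), for 0.2 s.
2. the tray sits flat in the cradle, inside the lips, with the bolt drawn back (horizontal distance between tray and cradle_seat below 0.012 m and z of tray in the frame of cradle_seat below 0.005 m and angle between the x axis of tray and the x axis of cradle, either way round below 0.1 rad and angle between tray's own z axis and vertical below 0.05 rad and value of joint bolt above 0.03 m), for 0.3 s.
3. the bolt is shot home over the tray's flange (horizontal distance between tray and cradle_seat below 0.012 m and z of tray in the frame of cradle_seat below 0.005 m and angle between the x axis of tray and the x axis of cradle, either way round below 0.1 rad and angle between tray's own z axis and vertical below 0.05 rad and value of joint bolt below 0.006 m), for 0.2 s.
At the end, for the whole second after the job is handed in: The tray is seated in the cradle (centre within 12 mm, underside within 5 mm of the cradle floor, square to it within 0.1 rad, level within 0.05 rad) and at rest, every part present is inside the tray, and the bolt is home within 6 mm (all of step 3 and x of nut in the frame of tray between -0.116 and 0.116 m and y of nut in the frame of tray between -0.061 and 0.061 m and z of nut in the frame of tray between -0.004 and 0.045 m and x of plug in the frame of tray between -0.116 and 0.116 m and y of plug in the frame of tray between -0.061 and 0.061 m and z of plug in the frame of tray between -0.004 and 0.045 m and x of block in the frame of tray between -0.116 and 0.116 m and y of block in the frame of tray between -0.061 and 0.061 m and z of block in the frame of tray between -0.004 and 0.045 m and x of flange in the frame of tray between -0.116 and 0.116 m and y of flange in the frame of tray between -0.061 and 0.061 m and z of flange in the frame of tray between -0.004 and 0.045 m and x of tappet in the frame of tray between -0.116 and 0.116 m and y of tappet in the frame of tray between -0.061 and 0.061 m and z of tappet in the frame of tray between -0.004 and 0.045 m and x of spacer in the frame of tray between -0.116 and 0.116 m and y of spacer in the frame of tray between -0.061 and 0.061 m and z of spacer in the frame of tray between -0.004 and 0.045 m and linear speed of tray below 0.02 m/s); the robot touches nothing.
It fails at once if the tray is tilted more than 15 degrees (angle between tray's own z axis and vertical above 0.262 rad).
It fails at once if the bottle is disturbed (moved more than 3 cm) (distance of cleaner from where it was at the start of the episode above 0.03 m).
It fails at once if the tin is disturbed (moved more than 3 cm) (distance of grease from where it was at the start of the episode above 0.03 m).
Of nut, plug, block, flange, tappet, spacer only 4 to 6 are there at a start; the rules pass over those that are not, and their reading is None.
At some moment in a run one of nut, plug, block, flange, tappet, spacer may be knocked a few centimetres aside while the robot is not near it.
It also fails if it takes over 210 s, if anything falls off the work surface, if the arm or the gripper's body presses on something with over 40 N, if the wrist force passes 120 N, or if a joint passes its speed limit or range.

## Robot

A 6-joint arm with a two-finger parallel gripper is mounted at the origin on the work surface. World frame = base frame: x ahead of the robot, y to its left, z up, the work surface at z = 0. Lengths are in m, angles in degrees, forces in N, time in s.
With the tool pointing down it reaches from about 0.35 to 0.975 m from the base axis. Payload 17.4 kg.
Tool frame: the origin (TCP) lies on the centre line of the jaws, within the pads' length; the fingertips stand 22 mm ahead of it and the grasp point (between the pads) lies 3 mm ahead of it; z points along the fingers, y is the line along which they close (so a half turn about z gives the same grasp; the last joint's range is limited). The gripper opens to 85 mm and grips with 20 to 120 N. Pads are 22 mm wide; open, the fingers measure 114 mm over their backs; the gripper's body (76 mm by 85 mm) begins 54 mm behind the grasp point. The pads swing forward as they close: fully open they stand 13 mm farther back than shut.
Start: joints at [70.141, 6.646, 82.598, -0, 90.757, -2.166], TCP at [0.205, 0.643, 0.253] pointing down, gripper open.
Joint ranges: [-162.19, 162.19], [-47.58, 125.68], [4.15, 143.07], [-65.23, 245.23], [0.69, 171.88], [-170.13, 170.13]. Speed limits (degrees/s): [108.29, 108.29, 127.2, 180, 180, 180].

## Interface

Orientations are given as [roll, pitch, yaw] about the fixed x, y, z axes, in that order (R = Rz(yaw) Ry(pitch) Rx(roll)).
In Python, from bench import bot gives the robot as it stands.
- The arm moves only by the shell command python3 -m pendant 'ROWS'. ROWS is JSON, a list of rows, each a list of 3 entries, a list of its own where there are three numbers: the finger opening in mm, from 0 to 85.4, then the shift along the tool's x, y, z each as a share of 12 cm, from -1 to 1, then the turn about the tool's z as a share of 5 degrees, from -1 to 1. In form: [[gripper, [tx, ty, tz], twist], ...]. A call has 1 to 8 rows; each row shifts and turns the commanded pose from where the row before left it, along the tool's axes as they then stand; what a row does not reach is not made up. A row lasts 1/8 s, in which the tool goes at most 62.5 mm and 10.7 degrees, less where a joint would pass 70% of its speed; a pose out of reach is approached as far as the arm can. A call with a number of a shift or a turn outside -1 to 1 is refused whole. A call with a gripper value outside its range is refused whole. The fingers move at their own pace and stop on an object; the grip force is fixed at half the most. Time passes only in rows, so rows that do not move let the fingers close. It gives the time, the measured TCP pose, the force, the opening and the grip force at its end, in the units of the state.
- bot.get_obs(): the state, without advancing time (a new reading comes with each control period).
- bot.camera(name): name is "scene" or "top"; returns a dict with "img" (480x640x3 uint8, blue, green, red), "z_map" (480x640 float32, m along the optical axis (not along the pixel's ray), 0 where there is no reading), "fov_y" (degrees; the focal length in pixels is half the picture's height over the tangent of half this angle, whatever the lens; pixels are square), "cx", "cy" (the principal point, pixels), "R" (3x3) and "t" (3): a world point X has camera coordinates R X + t. Camera axes: x right, y down, z forward; pixel columns grow to the right and rows downward; lengths in m; the calibration is good to about 2 mm. A picture is of the moment at which its call begins.
- bot.job_done(): hands the job in; it is judged then, once.
The state is a dict: "time": time; "q": joint angles; "qvel": joint speeds; "effort": joint torques, N m; "ee_pos": TCP position; "tcp_rot": TCP orientation; "ft_force": force on the tool from outside, world axes, zero at the start; "moment": the same for the moment, N m; "opening": finger opening in m; "grasp_force": force on a finger pad.
Only numpy, scipy, OpenCV 4.12 (cv2) and the standard library are available. Lean on these libraries where they do the work, as an engineer would, in place of code of your own. Each camera call takes 0.05 s, during which the arm holds its last target. There are 200 camera calls.

## Working session

There is one attempt and no reset: what is moved stays moved. The work goes in short steps, Python scripts to look and compute and a shell command to move; the robot and the scene stay as the last step left them, time stands still between calls to the robot, and variables do not carry over. Pictures are saved under pics/ and viewed, at most 14 in all, crops included, and the job is handed in when it is done.

```bash
ls; mkdir -p pics; python3 - <<'E'
from bench import bot
import cv2, numpy as np
o=bot.get_obs(); print(o['time'],o['ee_pos'],o['tcp_rot'],o['opening'])
for n in('scene','top'):
    c=bot.camera(n); cv2.imwrite(f'pics/{n}0.png',c['img']); np.savez(f'{n}0.npz',**c)
    print(n,c['fov_y'],c['cx'],c['cy'],c['R'],c['t'],(c['z_map']>0).mean())
E
```

```text
pics
0.0 [0.20510906 0.64290752 0.2525298 ] [-1.79931120e+02 -1.77344690e-03  1.62306874e+02] 0.08509755842859411
scene 55.60392048486531 310.3715455371921 238.50912514014738 [[ 0.66027627  0.75096266 -0.0095046 ]
 [ 0.417537   -0.37757578 -0.82649827]
 [-0.62425804  0.54174867 -0.56285902]] [-0.39536174 -0.18867155  1.22020042] 0.9958365885416667
top 51.521815627719405 316.48112193509127 241.7208210406037 [[ 0.0199464  -0.99912422  0.03678233]
 [-0.98470177 -0.02600153 -0.17229726]
 [ 0.17310277 -0.03278291 -0.98435802]] [-0.03308665  0.622998    0.97771651] 0.9959147135416667
```

View pics/top0.png

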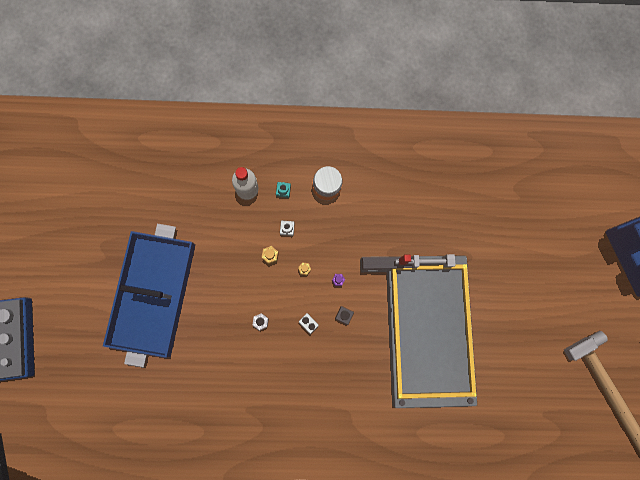

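View pics/scene0.png

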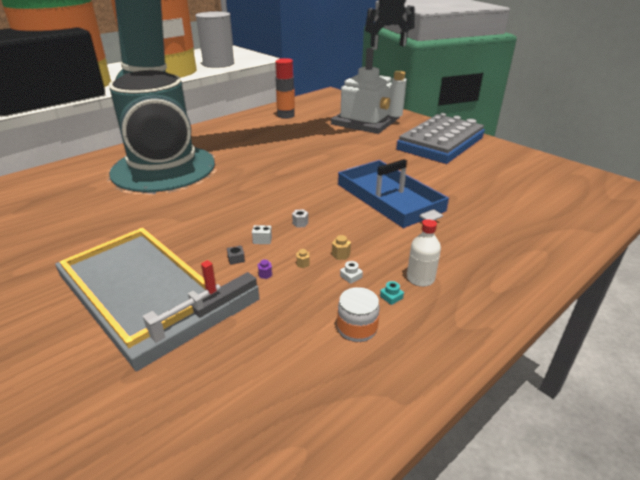

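The top view shows:
- nut (260,322), block (309,324), spacer (345,315), flange (287,228)
- turquoise look-alike of the flange (283,189), to be left alone
- tray (150,295) with its handle, cradle (430,335), red bolt post (406,261)

There is no copper tappet. The plug candidates are brass (270,255), brass (305,269) and purple (338,280). The smaller brass one at (305,269) fits; I'll confirm that with a crop and by its size.

```bash
cat > h.py <<'E'
import numpy as np, cv2
from bench import bot
def cam(n):
    c=bot.camera(n); c['f']=240/np.tan(np.radians(c['fov_y']/2)); c['R']=np.array(c['R']); c['t']=np.array(c['t']); return c
def cloud(c):
    v,u=np.mgrid[:480,:640]; z=c['z_map']
    P=np.stack([(u-c['cx'])/c['f']*z,(v-c['cy'])/c['f']*z,z],-1)
    W=(P-c['t'])@c['R']; W[z==0]=np.nan; return W
def ray(c,uv,h):
    uv=np.atleast_2d(uv).astype(float); d=np.c_[(uv[:,0]-c['cx'])/c['f'],(uv[:,1]-c['cy'])/c['f'],np.ones(len(uv))]@c['R']
    o=-c['R'].T@c['t']; return o+d*((h-o[2])/d[:,2])[:,None]
def proj(c,X):
    p=c['R']@np.array(X)+c['t']; return p[:2]/p[2]*c['f']+[c['cx'],c['cy']]
def parts(c,lo=.008,roi=(200,170,365,345),amin=25):
    W=cloud(c); m=((W[...,2]>lo)).astype(np.uint8); x0,y0,x1,y1=roi
    k=np.zeros_like(m); k[y0:y1,x0:x1]=m[y0:y1,x0:x1]
    n,l,s,ce=cv2.connectedComponentsWithStats(k,connectivity=4)
    out=[]
    for i in range(1,n):
        if s[i,4]<amin: continue
        q=l==i; zt=np.nanpercentile(W[...,2][q],90)
        t=q&(W[...,2]>zt-.005)
        cn=np.argwhere(t)[:,::-1]
        # top surface outline cast on plane zt
        X=ray(c,cn,zt)[:,:2]; r=cv2.minAreaRect((X*1000).astype(np.float32))
        out.append((ce[i].round(),s[i,4],zt,np.array(r[0])/1000,r[1],r[2],c['img'][q].mean(0).round()))
    return out
E
python3 - <<'E'
from h import *
for n in('top','scene'):
    c=cam(n); W=cloud(c)
    print(n)
    roi=(200,170,365,345) if n=='top' else (220,200,420,310)
    for p in parts(c,roi=roi): print(p[0],p[1],'z%.3f'%p[2],p[3].round(4),np.round(p[4],1),round(p[5],1),p[6])
    if n=='top': cv2.imwrite('pics/crop1.png',cv2.resize(c['img'][170:345,220:370],None,fx=4,fy=3.4,interpolation=cv2.INTER_CUBIC)); 
E
```

```text
top
[245. 184.] 612 z0.120 [0.7441 0.1366] [16.5 21.7] 1.8 [104. 110. 135.]
[327. 184.] 764 z0.063 [ 0.7526 -0.0391] [48.1 57.1] 1.8 [164. 169. 175.]
[283. 189.] 196 z0.031 [0.7458 0.0553] [22.4 21.6] 1.8 [121. 125.  69.]
[287. 227.] 196 z0.031 [0.6602 0.0441] [21.8 21.3] 1.8 [166. 168. 169.]
[270. 255.] 220 z0.042 [0.5983 0.0785] [19.  18.8] 1.5 [ 93. 163. 202.]
[362. 264.] 60 z0.049 [ 0.5834 -0.1176] [23.1  2.1] 0.2 [62. 64. 73.]
[304. 268.] 119 z0.032 [0.5719 0.0057] [14.8 12.6] 1.4 [ 96. 167. 207.]
[338. 279.] 121 z0.033 [ 0.5504 -0.0671] [14.8 14.9] 46.0 [148.  76. 128.]
[344. 315.] 214 z0.025 [ 0.4753 -0.0809] [29.  28.8] 64.8 [74. 75. 84.]
[260. 321.] 194 z0.029 [0.4592 0.0937] [32.5 28.8] 2.4 [157. 157. 163.]
[308. 323.] 224 z0.034 [ 0.4575 -0.0058] [35.  24.6] 46.5 [153. 156. 159.]
scene
[396. 212.] 575 z0.035 [0.5928 0.2489] [91.3 45.4] 21.5 [91. 63. 44.]
[300. 217.] 208 z0.028 [0.4626 0.0893] [32.  32.7] 47.8 [134. 138. 144.]
[261. 233.] 293 z0.031 [ 0.4616 -0.0103] [36.5 31. ] 39.8 [151. 157. 159.]
[341. 246.] 335 z0.040 [0.6017 0.0752] [19.  27.2] 45.0 [ 80. 131. 165.]
[414. 261.] 465 z0.081 [0.7358 0.1219] [10.1 43.2] 37.5 [140. 150. 156.]
[235. 253.] 238 z0.024 [ 0.4794 -0.0845] [29.7 33.7] 66.2 [77. 80. 87.]
[303. 257.] 176 z0.031 [0.5744 0.0023] [13.1 19.1] 49.1 [ 84. 137. 174.]
[265. 267.] 191 z0.030 [ 0.5522 -0.0699] [14.4 21.1] 53.9 [132.  69. 118.]
[351. 271.] 291 z0.029 [0.662  0.0416] [21.5 26.7] 45.1 [170. 177. 178.]
[238. 292.] 1074 z0.047 [ 0.5877 -0.1546] [29.  75.1] 2.4 [93. 95. 97.]
[392. 291.] 333 z0.029 [0.7482 0.053 ] [21.7 27. ] 40.9 [135. 144.  70.]
[358. 300.] 770 z0.061 [ 0.7557 -0.0392] [57.7 47.6] 48.1 [221. 227. 227.]
```

View pics/crop1.png

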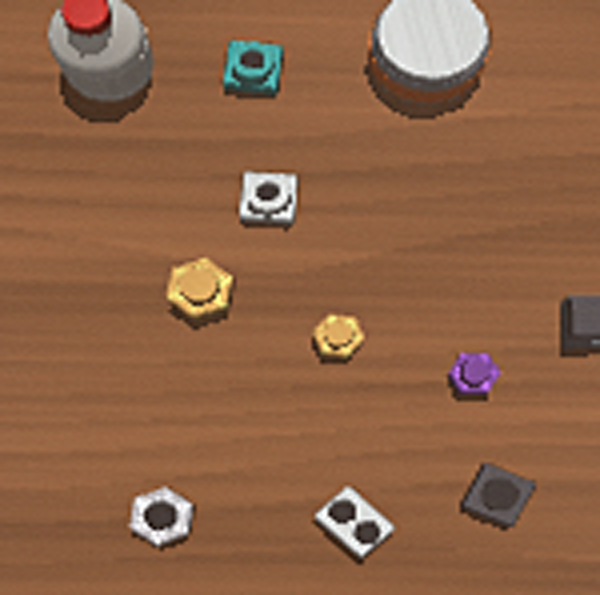

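Crop confirms it. The small brass plug at (305,269) is about 31 mm tall, and the other at (270,255) about 41 mm, so the small one is the plug. The white flange at (287,228) is the part. Next I'll measure the tray, cradle, bolt and grip angles.

```bash
cat >> h.py <<'E'
def rect(c,mask,W,lo,hi,h):
    m=mask&(W[...,2]>lo)&(W[...,2]<hi)
    n,l,s,_=cv2.connectedComponentsWithStats(m.astype(np.uint8)); 
    if n<2: return None
    X=ray(c,np.argwhere(l==1+np.argmax(s[1:,4]))[:,::-1],h)[:,:2]*1000
    r=cv2.minAreaRect(X.astype(np.float32)); return np.round(r[0],1),np.round(r[1],1),round(r[2],1),len(X)
E
python3 - <<'E'
from h import *
for n in('top','scene'):
    c=cam(n); W=cloud(c); hsv=cv2.cvtColor(c['img'],cv2.COLOR_BGR2HSV); H,S,V=[hsv[...,i].astype(int) for i in range(3)]
    print(n,'cam',-c['R'].T@c['t'])
    roi=(W[...,0]>.3)&(W[...,0]<.85)&(abs(W[...,1])<.45)
    blue=roi&(H>100)&(H<130)&(S>100)&(W[...,1]>.15); yel=roi&(H>18)&(H<35)&(S>120)&(W[...,1]<-.1); red=roi&((H<8)|(H>172))&(S>150)&(W[...,1]<-.05)
    print('rim',rect(c,blue,W,.028,.042,.035)); print('blue all', rect(c,blue,W,-.01,.05,.035))
    print('handle',rect(c,roi&(W[...,1]>.15)&(V<70),W,.078,.1,.088))
    print('yellow',rect(c,yel,W,.03,.06,.042))
    p=W[red&(W[...,2]>.104)]; print('post top',len(p),np.nanmean(p,0).round(4),np.nanmax(W[red][:,2]))
    print('post',rect(c,red,W,.104,.12,.113))
    # hex/foot outlines
    for nm,xy,lo,hi in(('plug',(.573,.004),.006,.024),('flange',(.661,.043),.006,.019)):
        q=(np.hypot(W[...,0]-xy[0],W[...,1]-xy[1])<.025)&(W[...,2]>lo); print(nm,rect(c,q,W,lo,hi,hi-.002))
E
```

```text
top cam [0.44488176 0.01519363 1.07098095]
rim (array([511.6, 324.6]), array([130.3, 239. ]), 81.1, 727)
blue all (array([511.6, 324.6]), array([130.2, 239.2]), 81.3, 6271)
handle (array([511.3, 323. ]), array([83.2, 11.2]), 81.2, 248)
yellow (array([ 449.2, -261.9]), array([268.8, 160.5]), 2.2, 1606)
post top 54 [ 0.5868 -0.1943  0.1127] 0.1179852319388807
post (array([ 586.6, -193.8]), array([13.8, 14. ]), 1.4, 54)
plug (array([570.1,   4.7]), array([22.5, 24.5]), 23.4, 52)
flange (array([659.8,  44.4]), array([33.1, 30.2]), 1.6, 93)
scene cam [ 1.10154525 -0.43537786  0.52710635]
rim (array([518.1, 315.4]), array([135.9, 245.6]), 81.4, 653)
blue all (array([527.9, 302.7]), array([159. , 268.3]), 81.1, 3325)
handle (array([519. , 312.2]), array([86.8, 27.9]), 79.9, 164)
yellow (array([ 453.3, -263.9]), array([279.3, 160.1]), 2.2, 1914)
post top 98 [ 0.5895 -0.1978  0.1108] 0.1147114446178966
post (array([ 591.8, -198.9]), array([15.3, 25.8]), 74.5, 98)
plug (array([581.8,  -3.1]), array([23.6, 43.8]), 53.5, 134)
flange (array([666.1,  38.5]), array([37.2, 37.9]), 86.4, 174)
```

```bash
cat > plan.py <<'E'
# plan.py x,y,z,yaw ... : per leg, shift shares (at the yaw before the twist) and twist shares, from the present pose
import sys, numpy as np
from bench import bot
o=bot.get_obs(); p=np.array(o['ee_pos']); yaw=o['tcp_rot'][2]
print('t',round(o['time'],2),'at',p.round(4),'yaw',round(yaw,2),'q6',round(o['q'][5]),'open',round(o['opening']*1000,1),'grip',round(o['grasp_force'],1))
for a in sys.argv[1:]:
    v=a.split(','); T=np.array([float(s) if s else p[i] for i,s in enumerate(v[:3])]); ny=float(v[3]) if len(v)>3 and v[3] else yaw
    d=T-p; c,s=np.cos(np.radians(yaw)),np.sin(np.radians(yaw))
    t=np.array([c*d[0]+s*d[1], s*d[0]-c*d[1], -d[2]])/.12
    n=max(1,int(np.ceil(np.linalg.norm(t)/.48))); tw=-((ny-yaw+180)%360-180)/5
    print(a,'tot',t.round(3),'| rows',n,'x',(t/n).round(3),'| twist',round(tw,2)); p,yaw=T,ny
E
python3 plan.py .461,.0915,.2525,122.4 .461,.0915,.10 .461,.0915,.025
```

```text
t 0.3 at [0.2051 0.643  0.253 ] yaw 162.31 q6 -2 open 85.6 grip 0.0
.461,.0915,.2525,122.4 tot [-3.428 -3.731  0.004] | rows 11 x [-0.312 -0.339  0.   ] | twist 7.98
.461,.0915,.10 tot [0.    0.    1.271] | rows 3 x [0.    0.    0.424] | twist -0.0
.461,.0915,.025 tot [0.    0.    0.625] | rows 2 x [0.    0.    0.313] | twist -0.0
```

```bash
python3 -m pendant '[[85,[-0.312,-0.339,0],0],[85,[-0.312,-0.339,0],0],[85,[-0.312,-0.339,0],0],[85,[-0.312,-0.339,0],0],[85,[-0.312,-0.339,0],0],[85,[-0.312,-0.339,0],0]]'
python3 -m pendant '[[85,[-0.312,-0.339,0],0],[85,[-0.312,-0.339,0],0],[85,[-0.312,-0.339,0],0],[85,[-0.312,-0.339,0],0],[85,[-0.312,-0.339,0],0],[85,[0,0,0],0]]'
python3 -m pendant '[[75,[0,0,0.18],1],[70,[0,0,0.18],1],[65,[0,0,0.18],1],[60,[0,0,0.18],1],[60,[0,0,0.18],1],[60,[0,0,0.18],1],[60,[0,0,0.19],1],[60,[0,0,0],1]]'
python3 plan.py .461,.0915,.09,122.4 .461,.0915,.025
```

```text
time: 1.05
ee_pos: [0.3453, 0.3406, 0.2534]
tcp_rot: [180.0, 0.0, 162.3]
ft_force: [0.4, 0.7, -0.4]
opening: 0.085
grasp_force: 0.0
time: 1.8
ee_pos: [0.4624, 0.0887, 0.2532]
tcp_rot: [-180.0, -0.0, 162.0]
ft_force: [-0.1, 0.4, 0.5]
opening: 0.0847
grasp_force: 0.0
time: 2.8
ee_pos: [0.4604, 0.0923, 0.0991]
tcp_rot: [-179.9, -0.1, 122.2]
ft_force: [-0.7, 0.3, 0.1]
opening: 0.06
grasp_force: 0.0
t 2.8 at [0.4604 0.0923 0.0991] yaw 122.19 q6 -24 open 60.0 grip 0.0
.461,.0915,.09,122.4 tot [-0.009  0.001  0.076] | rows 1 x [-0.009  0.001  0.076] | twist -0.04
.461,.0915,.025 tot [0.    0.    0.542] | rows 2 x [0.    0.    0.271] | twist -0.0
```

```bash
python3 -m pendant '[[60,[-0.009,0,0.3],0],[60,[0,0,0.2],0],[60,[0,0,0.117],0],[60,[0,0,0],0]]'
python3 -m pendant '[[15,[0,0,0],0],[15,[0,0,0],0],[15,[0,0,0],0],[15,[0,0,0],0],[15,[0,0,0],0],[15,[0,0,0],0]]'
python3 -m pendant '[[15,[0,0,-0.2],0],[15,[0,0,-0.4],0],[15,[0,0,-0.4],0],[15,[0,0,-0.2],0],[15,[0,0,0],0]]'
python3 - <<'E'
import numpy as np
a=np.radians(-8.9); R=np.array([[np.cos(a),-np.sin(a)],[np.sin(a),np.cos(a)]])
for p in((60,28),(60,-28),(-60,-40),(-60,0),(-60,40)): print(p,(np.array([.513,.3228])+R@(np.array(p)/1000)).round(4))
E
python3 plan.py .5766,.3412,,81.1 ,,.05 ,,.034
```

```text
time: 3.3
ee_pos: [0.4617, 0.0911, 0.0264]
tcp_rot: [-179.9, -0.0, 122.3]
ft_force: [-0.6, 0.9, -0.2]
opening: 0.0599
grasp_force: 0.0
time: 4.05
ee_pos: [0.4627, 0.0908, 0.0282]
tcp_rot: [179.9, 0.0, 122.3]
ft_force: [-2.8, 0.5, 6.6]
opening: 0.0287
grasp_force: 59.1
time: 4.68
ee_pos: [0.4628, 0.0908, 0.1731]
tcp_rot: [179.8, 0.1, 122.3]
ft_force: [0.1, -0.6, -1.6]
opening: 0.0286
grasp_force: 59.1
(60, 28) [0.5766 0.3412]
(60, -28) [0.5679 0.2859]
(-60, -40) [0.4475 0.2926]
(-60, 0) [0.4537 0.3321]
(-60, 40) [0.4599 0.3716]
t 4.67 at [0.4628 0.0908 0.1731] yaw 122.3 q6 -24 open 28.6 grip 59.1
.5766,.3412,,81.1 tot [ 1.257  1.916 -0.   ] | rows 5 x [ 0.251  0.383 -0.   ] | twist 8.24
,,.05 tot [0.    0.    1.026] | rows 3 x [0.    0.    0.342] | twist -0.0
,,.034 tot [0.    0.    0.133] | rows 1 x [0.    0.    0.133] | twist -0.0
```

```bash
python3 -m pendant '[[15,[0.251,0.383,0],0],[15,[0.251,0.383,0],0],[15,[0.251,0.383,0],0],[15,[0.251,0.383,0],0],[15,[0.251,0.383,0],0],[15,[0,0,0],0]]'
python3 -m pendant '[[15,[0,0,0],1],[15,[0,0,0],1],[15,[0,0,0],1],[15,[0,0,0],1],[15,[0,0,0.1],1],[15,[0,0,0.2],1],[15,[0,0,0.25],1],[15,[0,0,0.25],1]]'
python3 plan.py .5766,.3412,.036,81.1
python3 -m pendant '[[15,[0,0,0.15],0.24],[15,[0,0,0.15],0],[15,[0,0,0.05],0],[15,[0,0,0],0]]'
python3 plan.py .5766,.3412,.036,81.1
```

```text
time: 5.42
ee_pos: [0.5759, 0.3432, 0.1679]
tcp_rot: [-179.8, -0.0, 122.4]
ft_force: [0.7, -0.3, -1.1]
opening: 0.0288
grasp_force: 59.3
time: 6.42
ee_pos: [0.5752, 0.3397, 0.073]
tcp_rot: [-180.0, 0.0, 82.1]
ft_force: [0.8, -0.4, -0.4]
opening: 0.0284
grasp_force: 59.4
t 6.42 at [0.5752 0.3397 0.073 ] yaw 82.11 q6 36 open 28.4 grip 59.4
.5766,.3412,.036,81.1 tot [0.014 0.01  0.309] | rows 1 x [0.014 0.01  0.309] | twist 0.2
time: 6.92
ee_pos: [0.5762, 0.3406, 0.0328]
tcp_rot: [180.0, -0.0, 81.2]
ft_force: [2.4, -0.5, -1.3]
opening: 0.0291
grasp_force: 61.2
t 6.92 at [0.5762 0.3406 0.0328] yaw 81.18 q6 37 open 29.1 grip 61.2
.5766,.3412,.036,81.1 tot [ 0.005  0.002 -0.027] | rows 1 x [ 0.005  0.002 -0.027] | twist 0.02
```

```bash
python3 -m pendant '[[48,[0,0,0],0],[48,[0,0,0],0],[48,[0,0,0],0],[48,[0,0,-0.2],0],[55,[0,0,-0.45],0],[60,[0,0,-0.45],0],[60,[0,0,-0.25],0],[60,[0,0,0],0]]'
python3 plan.py .4595,-.008,.20,46.5 ,,.10 ,,.028
```

```text
time: 7.92
ee_pos: [0.5762, 0.3413, 0.1979]
tcp_rot: [179.8, -0.1, 81.1]
ft_force: [-0.5, -0.3, -0.6]
opening: 0.0602
grasp_force: 0.0
t 7.92 at [0.5762 0.3413 0.1979] yaw 81.14 q6 37 open 60.2 grip 0.0
.4595,-.008,.20,46.5 tot [-3.026 -0.512 -0.018] | rows 7 x [-0.432 -0.073 -0.003] | twist 6.93
,,.10 tot [0.    0.    0.833] | rows 2 x [0.    0.    0.417] | twist -0.0
,,.028 tot [0.  0.  0.6] | rows 2 x [0.  0.  0.3] | twist -0.0
```

```bash
python3 -m pendant '[[60,[-0.432,-0.073,0],0],[60,[-0.432,-0.073,0],0],[60,[-0.432,-0.073,0],0],[60,[-0.432,-0.073,0],0],[60,[-0.432,-0.073,0],0],[60,[-0.432,-0.073,0],0],[60,[-0.432,-0.073,0],0],[60,[0,0,0],0]]'
python3 -m pendant '[[60,[0,0,0],1],[60,[0,0,0.1],1],[60,[0,0,0.2],1],[60,[0,0,0.2],1],[60,[0,0,0.2],1],[60,[0,0,0.13],1],[60,[0,0,0],0.93],[60,[0,0,0],0]]'
python3 plan.py .4595,-.008,.028,46.5
python3 - <<'E'
from h import *
c=cam('scene')
for p in parts(c,roi=(220,200,420,310)): print(p[0],p[1],'z%.3f'%p[2],p[3].round(4))
E
```

```text
time: 8.93
ee_pos: [0.4579, -0.0105, 0.1939]
tcp_rot: [-179.9, 0.0, 80.9]
ft_force: [0.6, -0.1, -0.1]
opening: 0.0599
grasp_force: 0.0
time: 9.93
ee_pos: [0.4589, -0.0075, 0.0944]
tcp_rot: [-179.9, 0.0, 46.5]
ft_force: [0.4, -0.9, 0.8]
opening: 0.0596
grasp_force: 0.0
t 9.93 at [ 0.4589 -0.0075  0.0944] yaw 46.53 q6 39 open 59.6 grip 0.0
.4595,-.008,.028,46.5 tot [0.001 0.007 0.553] | rows 2 x [0.    0.003 0.277] | twist 0.01
[257. 208.] 245 z0.129 [ 0.5038 -0.0485]
[396. 211.] 573 z0.035 [0.5921 0.2517]
[416. 202.] 36 z0.018 [0.5837 0.3295]
[261. 233.] 298 z0.031 [ 0.4604 -0.0086]
[341. 246.] 336 z0.040 [0.6006 0.0764]
[414. 261.] 460 z0.082 [0.7354 0.1211]
[235. 253.] 239 z0.024 [ 0.4796 -0.0846]
[303. 257.] 179 z0.030 [0.5739 0.0027]
[265. 267.] 189 z0.030 [ 0.5522 -0.07  ]
[351. 271.] 292 z0.029 [0.6629 0.0404]
[238. 292.] 1068 z0.047 [ 0.5879 -0.1545]
[392. 291.] 336 z0.029 [0.7482 0.053 ]
[358. 300.] 771 z0.061 [ 0.7556 -0.0391]
```

Everything is unmoved. I'll grasp the block, then carry it to tray bay (60,-28).

```bash
python3 -m pendant '[[60,[0,0,0.25],0],[60,[0,0.007,0.2],0],[60,[0,0,0.1],0],[60,[0,0,0],0]]'
python3 -m pendant '[[12,[0,0,0],0],[12,[0,0,0],0],[12,[0,0,0],0],[12,[0,0,0],0],[12,[0,0,0],0],[12,[0,0,0],0]]'
python3 -m pendant '[[12,[0,0,-0.2],0],[12,[0,0,-0.4],0],[12,[0,0,-0.4],0],[12,[0,0,-0.2],0],[12,[0,0,0],0]]'
python3 plan.py .5679,.2859,,81.1 ,,.08 ,,.036
```

```text
time: 10.48
ee_pos: [0.4595, -0.0086, 0.0289]
tcp_rot: [-179.9, 0.0, 46.5]
ft_force: [0.1, -0.2, 0.5]
opening: 0.0601
grasp_force: 0.0
time: 11.22
ee_pos: [0.4604, -0.0088, 0.0304]
tcp_rot: [179.9, -0.1, 46.5]
ft_force: [-1.4, -0.5, 7.2]
opening: 0.0247
grasp_force: 59.8
time: 11.85
ee_pos: [0.4604, -0.0089, 0.1753]
tcp_rot: [179.8, -0.1, 46.5]
ft_force: [-0.1, -0.5, -0.8]
opening: 0.0248
grasp_force: 59.0
t 11.85 at [ 0.4604 -0.0089  0.1753] yaw 46.46 q6 39 open 24.8 grip 59.0
.5679,.2859,,81.1 tot [ 2.398 -1.043 -0.   ] | rows 6 x [ 0.4   -0.174 -0.   ] | twist -6.93
,,.08 tot [0.    0.    0.794] | rows 2 x [0.    0.    0.397] | twist -0.0
,,.036 tot [0.    0.    0.367] | rows 1 x [0.    0.    0.367] | twist -0.0
```

```bash
python3 -m pendant '[[12,[0.4,-0.174,0],0],[12,[0.4,-0.174,0],0],[12,[0.4,-0.174,0],0],[12,[0.4,-0.174,0],0],[12,[0.4,-0.174,0],0],[12,[0.4,-0.174,0],0],[12,[0,0,0],0]]'
python3 -m pendant '[[12,[0,0,0],-1],[12,[0,0,0],-1],[12,[0,0,0],-1],[12,[0,0,0],-1],[12,[0,0,0.1],-1],[12,[0,0,0.2],-1],[12,[0,0,0.3],-0.93],[12,[0,0,0],0]]'
python3 plan.py .5679,.2859,.038,81.1
python3 -m pendant '[[12,[0.01,0.01,0.25],0],[12,[0,0,0.2],0],[12,[0,0,0.02],0],[12,[0,0,0],0]]'
python3 plan.py .5679,.2859,.038,81.1
```

```text
time: 12.72
ee_pos: [0.5672, 0.2887, 0.1707]
tcp_rot: [-179.9, 0.1, 46.6]
ft_force: [-0.5, -0.6, -1.4]
opening: 0.0247
grasp_force: 59.1
time: 13.72
ee_pos: [0.5657, 0.2848, 0.0978]
tcp_rot: [-179.7, 0.2, 81.1]
ft_force: [0.4, -0.2, -0.6]
opening: 0.0246
grasp_force: 59.1
t 13.72 at [0.5657 0.2848 0.0978] yaw 81.06 q6 33 open 24.6 grip 59.1
.5679,.2859,.038,81.1 tot [0.012 0.017 0.498] | rows 2 x [0.006 0.008 0.249] | twist -0.01
time: 14.22
ee_pos: [0.5692, 0.2873, 0.0464]
tcp_rot: [179.9, -0.0, 81.0]
ft_force: [0.7, 0.6, -1.1]
opening: 0.0248
grasp_force: 59.1
t 14.22 at [0.5692 0.2873 0.0464] yaw 81.05 q6 33 open 24.8 grip 59.1
.5679,.2859,.038,81.1 tot [-0.013 -0.009  0.07 ] | rows 1 x [-0.013 -0.009  0.07 ] | twist -0.01
```

Release the block, then head for the spacer.

```bash
python3 -m pendant '[[12,[-0.01,0,0.06],0],[12,[0,0,0],0],[48,[0,0,0],0],[48,[0,0,0],0],[48,[0,0,0],0],[55,[0,0,-0.3],0],[60,[0,0,-0.45],0],[60,[0,0,-0.45],0]]'
python3 -m pendant '[[60,[0,0,-0.15],0],[60,[0,0,0],0]]'
python3 plan.py .4773,-.0827,.20,64.8 ,,.10 ,,.032
```

```text
time: 15.22
ee_pos: [0.5683, 0.286, 0.1833]
tcp_rot: [-180.0, 0.0, 81.1]
ft_force: [1.1, 0.4, 0.5]
opening: 0.0602
grasp_force: 0.0
time: 15.48
ee_pos: [0.5688, 0.2862, 0.2005]
tcp_rot: [179.9, -0.1, 81.1]
ft_force: [-0.5, 0.1, -0.4]
opening: 0.0601
grasp_force: 0.0
t 15.47 at [0.5688 0.2862 0.2005] yaw 81.11 q6 33 open 60.1 grip 0.0
.4773,-.0827,.20,64.8 tot [-3.155 -0.278  0.004] | rows 7 x [-0.451 -0.04   0.001] | twist 3.26
,,.10 tot [0.    0.    0.833] | rows 2 x [0.    0.    0.417] | twist -0.0
,,.032 tot [0.    0.    0.567] | rows 2 x [0.    0.    0.283] | twist -0.0
```

```bash
python3 -m pendant '[[60,[-0.451,-0.04,0],0],[60,[-0.451,-0.04,0],0],[60,[-0.451,-0.04,0],0],[60,[-0.451,-0.04,0],0],[60,[-0.451,-0.04,0],0],[60,[-0.451,-0.04,0],0],[60,[-0.451,-0.04,0],0],[60,[0,0,0],0]]'
python3 -m pendant '[[60,[0,0,0],1],[60,[0,0,0.2],1],[60,[0,0,0.25],1],[60,[0,0,0.25],0.26],[60,[0,0,0.15],0],[60,[0,0,0],0]]'
python3 plan.py .4773,-.0827,.032,64.8
python3 - <<'E'
from h import *
c=cam('scene')
for p in parts(c,roi=(220,200,420,310)): print(p[0],p[1],'z%.3f'%p[2],p[3].round(4))
E
```

```text
time: 16.48
ee_pos: [0.4755, -0.0856, 0.1975]
tcp_rot: [-179.8, 0.0, 80.9]
ft_force: [0.4, 0.4, -0.5]
opening: 0.0603
grasp_force: 0.0
time: 17.23
ee_pos: [0.4761, -0.0825, 0.096]
tcp_rot: [-179.8, 0.0, 64.9]
ft_force: [-0.3, -0.3, 0.6]
opening: 0.0601
grasp_force: 0.0
t 17.23 at [ 0.4761 -0.0825  0.096 ] yaw 64.87 q6 12 open 60.1 grip 0.0
.4773,-.0827,.032,64.8 tot [0.003 0.009 0.534] | rows 2 x [0.001 0.005 0.267] | twist 0.01
[232. 216.] 571 z0.161 [ 0.5344 -0.1092]
[397. 210.] 725 z0.035 [0.5852 0.2689]
[416. 202.] 35 z0.018 [0.5827 0.329 ]
[341. 246.] 335 z0.040 [0.6003 0.0767]
[414. 261.] 463 z0.081 [0.7354 0.1213]
[235. 253.] 242 z0.024 [ 0.4792 -0.0845]
[303. 257.] 174 z0.031 [0.5743 0.0023]
[265. 267.] 191 z0.031 [ 0.5525 -0.0702]
[351. 271.] 291 z0.029 [0.6628 0.0405]
[238. 292.] 1069 z0.047 [ 0.5877 -0.1546]
[392. 291.] 332 z0.029 [0.7483 0.0527]
[358. 300.] 769 z0.062 [ 0.7557 -0.0393]
```

Spacer goes to tray spot (-60,-40) at (.4475,.2926).

```bash
python3 -m pendant '[[60,[0,0.009,0.25],0],[60,[0,0,0.2],0],[60,[0,0,0.084],0],[60,[0,0,0],0]]'
python3 -m pendant '[[15,[0,0,0],0],[15,[0,0,0],0],[15,[0,0,0],0],[15,[0,0,0],0],[15,[0,0,0],0],[15,[0,0,0],0]]'
python3 -m pendant '[[15,[0,0,-0.2],0],[15,[0,0,-0.4],0],[15,[0,0,-0.4],0],[15,[0,0,-0.2],0],[15,[0,0,0],0]]'
python3 plan.py .4475,.2926,,81.1 ,,.08 ,,.04
```

```text
time: 17.77
ee_pos: [0.478, -0.0835, 0.0341]
tcp_rot: [180.0, -0.0, 64.8]
ft_force: [0.6, -0.2, 0.6]
opening: 0.0599
grasp_force: 0.0
time: 18.52
ee_pos: [0.4784, -0.0836, 0.035]
tcp_rot: [179.9, -0.0, 64.8]
ft_force: [-1.5, 1.1, 8.3]
opening: 0.0278
grasp_force: 60.0
time: 19.15
ee_pos: [0.4784, -0.0837, 0.1798]
tcp_rot: [179.8, -0.0, 64.8]
ft_force: [-0.1, 0.4, -1.0]
opening: 0.0281
grasp_force: 59.5
t 19.15 at [ 0.4784 -0.0837  0.1798] yaw 64.81 q6 12 open 28.1 grip 59.5
.4475,.2926,,81.1 tot [ 2.728 -1.568 -0.   ] | rows 7 x [ 0.39  -0.224 -0.   ] | twist -3.26
,,.08 tot [0.    0.    0.831] | rows 2 x [0.    0.    0.416] | twist -0.0
,,.04 tot [0.    0.    0.333] | rows 1 x [0.    0.    0.333] | twist -0.0
```

```bash
python3 -m pendant '[[15,[0.39,-0.224,0],0],[15,[0.39,-0.224,0],0],[15,[0.39,-0.224,0],0],[15,[0.39,-0.224,0],0],[15,[0.39,-0.224,0],0],[15,[0.39,-0.224,0],0],[15,[0.39,-0.224,0],0],[15,[0,0,0],0]]'
python3 -m pendant '[[15,[0,0,0],-1],[15,[0,0,0],-1],[15,[0,0,0.1],-1],[15,[0,0,0.2],-0.26],[15,[0,0,0.3],0],[15,[0,0,0],0]]'
python3 plan.py .4475,.2926,.042,81.1
python3 -m pendant '[[15,[0.01,0.01,0.25],0],[15,[0,0,0.2],0],[15,[0,0,0.07],0],[15,[0,0,0],0],[15,[0,0,0],0]]'
python3 plan.py .4475,.2926,.042,81.1
```

```text
time: 20.15
ee_pos: [0.4458, 0.2955, 0.1757]
tcp_rot: [-179.9, 0.1, 65.0]
ft_force: [-0.1, -0.6, 0.1]
opening: 0.0278
grasp_force: 59.5
time: 20.9
ee_pos: [0.4457, 0.2915, 0.1024]
tcp_rot: [-179.8, 0.2, 81.1]
ft_force: [0.2, 0.1, 0.3]
opening: 0.028
grasp_force: 59.5
t 20.9 at [0.4457 0.2915 0.1024] yaw 81.07 q6 39 open 28.0 grip 59.5
.4475,.2926,.042,81.1 tot [0.012 0.014 0.503] | rows 2 x [0.006 0.007 0.252] | twist -0.01
time: 21.52
ee_pos: [0.4485, 0.2939, 0.0441]
tcp_rot: [180.0, -0.0, 81.1]
ft_force: [-4.9, -0.8, 0.7]
opening: 0.0275
grasp_force: 73.6
t 21.52 at [0.4485 0.2939 0.0441] yaw 81.09 q6 39 open 27.5 grip 73.6
.4475,.2926,.042,81.1 tot [-0.012 -0.007  0.018] | rows 1 x [-0.012 -0.007  0.018] | twist -0.0
```

```bash
python3 -m pendant '[[48,[0,0,0],0],[48,[0,0,0],0],[48,[0,0,0],0],[55,[0,0,-0.3],0],[60,[0,0,-0.45],0],[60,[0,0,-0.45],0],[60,[0,0,-0.1],0],[60,[0,0,0],0]]'
python3 plan.py .573,.004,.20,113.4 ,,.10 ,,.032
python3 - <<'E'
from h import *
c=cam('scene'); cv2.imwrite('pics/s2.png',np.hstack([cv2.resize(c['img'][150:235,330:455],(400,272),interpolation=cv2.INTER_CUBIC),cv2.resize(c['img'][235:285,280:353],(400,272),interpolation=cv2.INTER_CUBIC)]))
W=cloud(c); hsv=cv2.cvtColor(c['img'],cv2.COLOR_BGR2HSV); H,S=hsv[...,0],hsv[...,1]
print(rect(c,(H>100)&(H<130)&(S>100)&(W[...,1]>.15)&(W[...,1]<.45)&(W[...,0]>.3),W,.028,.042,.035))
E
```

```text
time: 22.52
ee_pos: [0.4486, 0.2941, 0.1998]
tcp_rot: [179.9, -0.1, 81.1]
ft_force: [0.5, 0.1, -0.9]
opening: 0.06
grasp_force: 0.0
t 22.52 at [0.4486 0.2941 0.1998] yaw 81.1 q6 39 open 60.0 grip 0.0
.573,.004,.20,113.4 tot [-2.228e+00  1.398e+00 -2.000e-03] | rows 6 x [-0.371  0.233 -0.   ] | twist -6.46
,,.10 tot [0.    0.    0.833] | rows 2 x [0.    0.    0.417] | twist -0.0
,,.032 tot [0.    0.    0.567] | rows 2 x [0.    0.    0.283] | twist -0.0
(array([523.1, 313.8]), array([135.6, 245.5]), 85.7, 653)
```

View pics/s2.png

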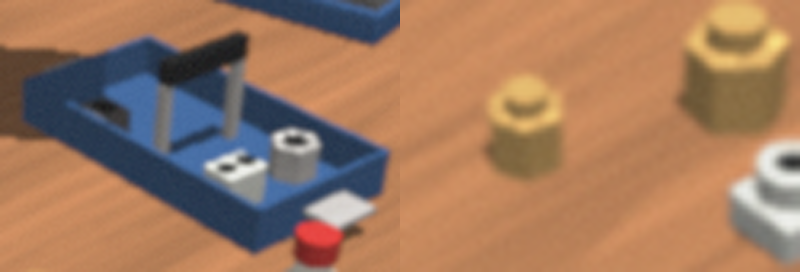

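Three parts are in the tray: spacer in the left bay, block and nut in the right. But the tray seems to have turned a few degrees, so I'll re-measure it.

```bash
python3 - <<'E'
from h import *
c=cam('top'); cv2.imwrite('pics/t3.png',cv2.resize(c['img'][210:380,70:320],(800,544),interpolation=cv2.INTER_CUBIC))
W=cloud(c); hsv=cv2.cvtColor(c['img'],cv2.COLOR_BGR2HSV); H,S=hsv[...,0],hsv[...,1]
b=(H>100)&(H<130)&(S>100)&(W[...,1]>.15)&(W[...,1]<.45)&(W[...,0]>.3)
print(rect(c,b,W,.028,.042,.035),rect(c,b,W,-.01,.05,.035))
E
```

```text
(array([540.7, 320.7]), array([130.2, 193.6]), 85.7, 406) (array([517.7, 320.5]), array([132.4, 242.7]), 87.2, 3833)
```

View pics/t3.png

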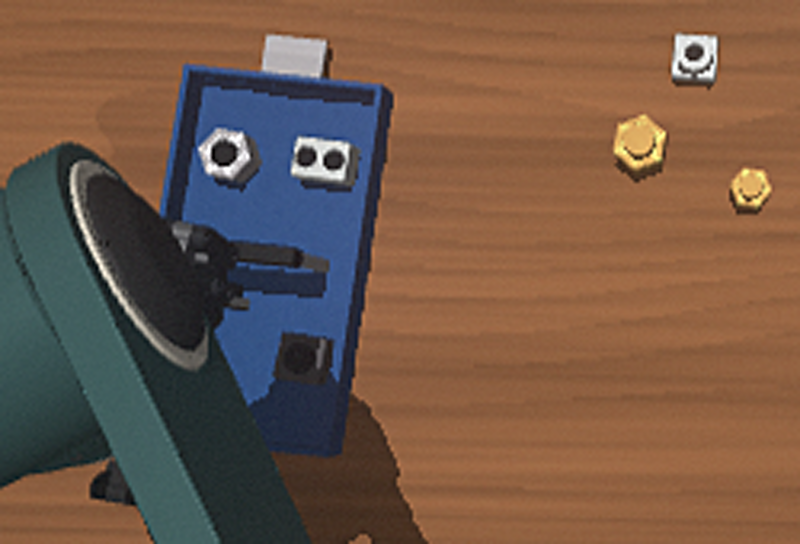

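Nut, block and spacer lie in the tray, which has turned about 4.6°. Sideways forces at the nut and spacer (+2.4 N and -4.9 N) suggest the gripper's knuckles brushed the handle. I'll set the remaining parts farther out (tray x = -72), release them higher, and use the updated tray pose. Plug next.

```bash
python3 -m pendant '[[60,[-0.371,0.233,0],0],[60,[-0.371,0.233,0],0],[60,[-0.371,0.233,0],0],[60,[-0.371,0.233,0],0],[60,[-0.371,0.233,0],0],[60,[-0.371,0.233,0],0],[60,[0,0,0],0]]'
python3 -m pendant '[[60,[0,0,0],-1],[60,[0,0,0.1],-1],[60,[0,0,0.2],-1],[60,[0,0,0.25],-1],[60,[0,0,0.2],-1],[60,[0,0,0.1],-1],[60,[0,0,0],-0.46],[60,[0,0,0],0]]'
python3 plan.py .573,.004,.032,113.4
python3 - <<'E'
from h import *
c=cam('scene')
for p in parts(c,roi=(220,200,420,310)): print(p[0],p[1],'z%.3f'%p[2],p[3].round(4))
c=cam('top')
W=cloud(c); hsv=cv2.cvtColor(c['img'],cv2.COLOR_BGR2HSV); H,S,V=[hsv[...,i] for i in range(3)]
b=(H>100)&(H<130)&(S>100)&(W[...,1]>.15)&(W[...,1]<.45)&(W[...,0]>.3)
print(rect(c,b,W,.028,.042,.035),rect(c,b,W,-.01,.05,.035))
print(rect(c,(V<70)&(W[...,1]>.2)&(W[...,1]<.42)&(W[...,0]<.6),W,.078,.1,.088))
E
```

```text
time: 23.5
ee_pos: [0.573, 0.0014, 0.1969]
tcp_rot: [-179.8, 0.0, 80.9]
ft_force: [-0.2, 0.4, -0.0]
opening: 0.0602
grasp_force: 0.0
time: 24.5
ee_pos: [0.572, 0.0049, 0.0959]
tcp_rot: [-179.9, -0.0, 113.4]
ft_force: [-0.1, 0.5, 0.8]
opening: 0.0599
grasp_force: 0.0
t 24.5 at [0.572  0.0049 0.0959] yaw 113.42 q6 -25 open 59.9 grip 0.0
.573,.004,.032,113.4 tot [-0.01   0.004  0.533] | rows 2 x [-0.005  0.002  0.266] | twist 0.0
[283. 211.] 335 z0.132 [ 0.542  -0.0234]
[323. 213.] 604 z0.151 [0.6205 0.0096]
[398. 210.] 804 z0.035 [0.5927 0.2712]
[341. 246.] 336 z0.040 [0.6014 0.0755]
[414. 261.] 463 z0.081 [0.735  0.1217]
[303. 257.] 175 z0.030 [0.5742 0.0024]
[265. 268.] 194 z0.030 [ 0.5524 -0.0701]
[351. 271.] 289 z0.029 [0.662  0.0416]
[239. 292.] 1071 z0.047 [ 0.5878 -0.1538]
[392. 291.] 334 z0.029 [0.7482 0.053 ]
[358. 300.] 770 z0.062 [ 0.7557 -0.0392]
(array([517.8, 322.5]), array([130.1, 239.6]), 85.6, 723) (array([517.7, 322.5]), array([130.1, 239.8]), 85.6, 5266)
(array([517.5, 321.3]), array([81.8, 11.9]), 85.6, 247)
```

```bash
python3 -m pendant '[[60,[-0.01,0,0.25],0],[60,[0,0.004,0.2],0],[60,[0,0,0.083],0],[60,[0,0,0],0]]'
python3 -m pendant '[[10,[0,0,0],0],[10,[0,0,0],0],[10,[0,0,0],0],[10,[0,0,0],0],[10,[0,0,0],0],[10,[0,0,0],0]]'
python3 -m pendant '[[10,[0,0,-0.2],0],[10,[0,0,-0.4],0],[10,[0,0,-0.4],0],[10,[0,0,-0.2],0],[10,[0,0,0],0]]'
python3 - <<'E'
import numpy as np
a=np.radians(-4.4); R=np.array([[np.cos(a),-np.sin(a)],[np.sin(a),np.cos(a)]])
for p in((-72,-2),(-72,38)): print(p,(np.array([.5193,.3207])+R@(np.array(p)/1000)).round(4))
E
python3 plan.py .4474,.3242,,85.6 ,,.08 ,,.048
```

```text
time: 25.1
ee_pos: [0.5735, 0.0034, 0.033]
tcp_rot: [-180.0, -0.0, 113.4]
ft_force: [-0.9, -1.2, -0.5]
opening: 0.0601
grasp_force: 0.0
time: 25.85
ee_pos: [0.5742, 0.0033, 0.0346]
tcp_rot: [179.9, 0.0, 113.4]
ft_force: [-3.0, 0.4, 8.5]
opening: 0.0238
grasp_force: 58.4
time: 26.48
ee_pos: [0.5744, 0.0033, 0.1795]
tcp_rot: [179.8, 0.1, 113.4]
ft_force: [-1.0, -0.2, -1.0]
opening: 0.0236
grasp_force: 59.0
(-72, -2) [0.4474 0.3242]
(-72, 38) [0.4504 0.3641]
t 26.48 at [0.5744 0.0033 0.1795] yaw 113.4 q6 -26 open 23.6 grip 59.0
.4474,.3242,,85.6 tot [ 2.875  0.091 -0.   ] | rows 6 x [ 0.479  0.015 -0.   ] | twist 5.56
,,.08 tot [0.   0.   0.83] | rows 2 x [0.    0.    0.415] | twist -0.0
,,.048 tot [0.    0.    0.267] | rows 1 x [0.    0.    0.267] | twist -0.0
```

```bash
python3 -m pendant '[[10,[0.479,0.015,0],0],[10,[0.479,0.015,0],0],[10,[0.479,0.015,0],0],[10,[0.479,0.015,0],0],[10,[0.479,0.015,0],0],[10,[0.479,0.015,0],0],[10,[0,0,0],0]]'
python3 -m pendant '[[10,[0,0,0],1],[10,[0,0,0],1],[10,[0,0,0],1],[10,[0,0,0.1],1],[10,[0,0,0.2],1],[10,[0,0,0.3],0.56],[10,[0,0,0],0],[10,[0,0,0],0]]'
python3 plan.py .4474,.3242,.048,85.6
python3 -m pendant '[[10,[0,0.01,0.2],0],[10,[0,0,0.15],0],[10,[0,0,0.1],0],[10,[0,0,0],0],[10,[0,0,0],0]]'
python3 plan.py .4474,.3242,.048,85.6
```

```text
time: 27.35
ee_pos: [0.4447, 0.3266, 0.1756]
tcp_rot: [-179.9, -0.0, 113.6]
ft_force: [0.9, -1.0, -0.2]
opening: 0.0233
grasp_force: 59.0
time: 28.35
ee_pos: [0.447, 0.3239, 0.106]
tcp_rot: [180.0, -0.0, 85.7]
ft_force: [0.3, -0.6, 1.1]
opening: 0.0235
grasp_force: 59.1
t 28.35 at [0.447  0.3239 0.106 ] yaw 85.66 q6 38 open 23.5 grip 59.1
.4474,.3242,.048,85.6 tot [0.003 0.003 0.484] | rows 2 x [0.001 0.002 0.242] | twist 0.01
time: 28.98
ee_pos: [0.4481, 0.3242, 0.052]
tcp_rot: [180.0, -0.0, 85.6]
ft_force: [-0.3, 0.1, -0.5]
opening: 0.0237
grasp_force: 59.1
t 28.98 at [0.4481 0.3242 0.052 ] yaw 85.62 q6 38 open 23.7 grip 59.1
.4474,.3242,.048,85.6 tot [-0.    -0.006  0.033] | rows 1 x [-0.    -0.006  0.033] | twist 0.0
```

No contact. Lower slightly, release, lift, and set off for the flange (.6605,.0430).

```bash
python3 -m pendant '[[10,[0,0,0.04],0],[10,[0,0,0],0],[42,[0,0,0],0],[42,[0,0,0],0],[42,[0,0,0],0],[45,[0,0,-0.3],0],[50,[0,0,-0.45],0],[60,[0,0,-0.4],0]]'
python3 -m pendant '[[60,[0,0,-0.15],0],[60,[0,0,0],0]]'
python3 plan.py .6613,.0427,.20,91.6 ,,.10 ,,.029
```

```text
time: 29.98
ee_pos: [0.4477, 0.3239, 0.1864]
tcp_rot: [180.0, -0.0, 85.6]
ft_force: [0.4, -0.3, 0.9]
opening: 0.0598
grasp_force: 0.0
time: 30.22
ee_pos: [0.448, 0.3241, 0.2031]
tcp_rot: [179.9, -0.1, 85.6]
ft_force: [0.4, -0.1, 0.1]
opening: 0.0602
grasp_force: 0.0
t 30.23 at [0.448  0.3241 0.2031] yaw 85.61 q6 38 open 60.2 grip 0.0
.6613,.0427,.20,91.6 tot [-2.202  1.952  0.026] | rows 7 x [-0.315  0.279  0.004] | twist -1.2
,,.10 tot [0.    0.    0.833] | rows 2 x [0.    0.    0.417] | twist -0.0
,,.029 tot [0.    0.    0.592] | rows 2 x [0.    0.    0.296] | twist -0.0
```

```bash
python3 -m pendant '[[60,[-0.315,0.279,0],0],[60,[-0.315,0.279,0],0],[60,[-0.315,0.279,0],0],[60,[-0.315,0.279,0],0],[60,[-0.315,0.279,0],0],[60,[-0.315,0.279,0],0],[60,[-0.315,0.279,0],0],[60,[0,0,0],0]]'
python3 -m pendant '[[60,[0,0,0.1],-0.6],[60,[0,0,0.25],-0.6],[60,[0,0,0.3],0],[60,[0,0,0.2],0],[60,[0,0,0],0]]'
python3 plan.py .6613,.0427,.029,91.6
python3 - <<'E'
from h import *
c=cam('scene')
for p in parts(c,roi=(220,220,420,310)): print(p[0],p[1],'z%.3f'%p[2],p[3].round(4))
c=cam('top')
W=cloud(c); hsv=cv2.cvtColor(c['img'],cv2.COLOR_BGR2HSV); H,S,V=[hsv[...,i] for i in range(3)]
b=(H>100)&(H<130)&(S>100)&(W[...,1]>.15)&(W[...,1]<.45)&(W[...,0]>.3)
print(rect(c,b,W,.028,.042,.035),rect(c,b,W,-.01,.05,.035))
cv2.imwrite('pics/t4.png',cv2.resize(c['img'][210:380,70:320],(800,544),interpolation=cv2.INTER_CUBIC))
E
```

```text
time: 31.22
ee_pos: [0.6618, 0.0395, 0.1991]
tcp_rot: [-179.8, 0.0, 85.4]
ft_force: [-1.0, 0.7, 0.1]
opening: 0.0598
grasp_force: 0.0
time: 31.85
ee_pos: [0.6593, 0.0428, 0.0969]
tcp_rot: [-179.7, -0.0, 91.6]
ft_force: [0.2, 0.3, 0.4]
opening: 0.0601
grasp_force: 0.0
t 31.85 at [0.6593 0.0428 0.0969] yaw 91.64 q6 0 open 60.1 grip 0.0
.6613,.0427,.029,91.6 tot [-0.001  0.016  0.566] | rows 2 x [-0.001  0.008  0.283] | twist 0.01
[340. 239.] 509 z0.103 [0.6284 0.0395]
[372. 232.] 556 z0.147 [0.7144 0.0313]
[410. 222.] 89 z0.020 [0.633  0.2494]
[414. 261.] 459 z0.081 [0.7356 0.121 ]
[265. 268.] 193 z0.031 [ 0.5524 -0.0701]
[351. 271.] 293 z0.029 [0.663  0.0406]
[239. 292.] 1068 z0.047 [ 0.588  -0.1546]
[392. 291.] 332 z0.029 [0.7483 0.0528]
[358. 300.] 770 z0.061 [ 0.7557 -0.0392]
(array([518. , 322.4]), array([130.4, 239.9]), 85.5, 725) (array([517.9, 322.4]), array([130.4, 240. ]), 85.5, 4945)
```

View pics/t4.png

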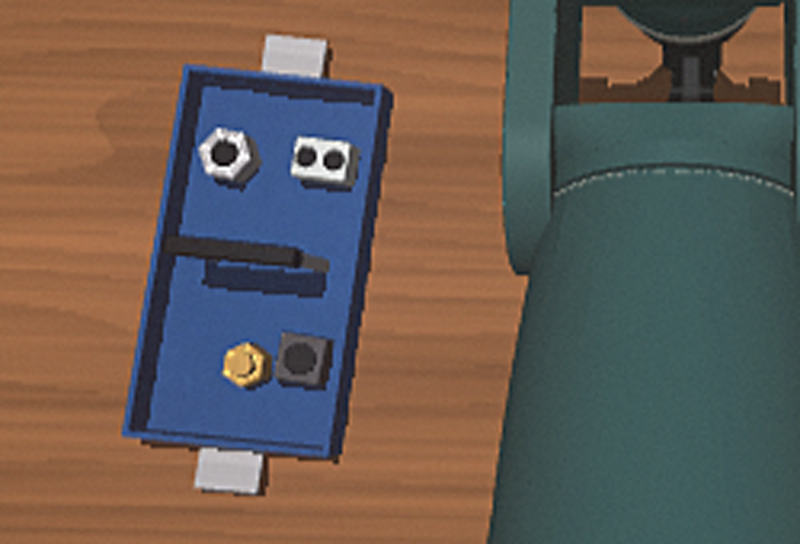

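Tray pose is unchanged. Plug (245,365) sits beside the spacer (303,358), with free space to its left at about (185,360) for the flange.

```bash
python3 -m pendant '[[60,[0,0.01,0.25],0],[60,[0,0,0.2],0],[60,[0,0,0.116],0],[60,[0,0,0],0],[60,[0,0,0],0]]'
python3 -m pendant '[[15,[0,0,0],0],[15,[0,0,0],0],[15,[0,0,0],0],[15,[0,0,0],0],[15,[0,0,0],0],[15,[0,0,0],0]]'
python3 -m pendant '[[15,[0,0,-0.2],0],[15,[0,0,-0.4],0],[15,[0,0,-0.4],0],[15,[0,0,-0.2],0],[15,[0,0,0],0]]'
python3 plan.py .4504,.3641,,85.6 ,,.08 ,,.042
```

```text
time: 32.58
ee_pos: [0.663, 0.0423, 0.0339]
tcp_rot: [179.9, -0.0, 91.6]
ft_force: [0.1, -0.1, -0.0]
opening: 0.06
grasp_force: 0.0
time: 33.33
ee_pos: [0.6628, 0.0422, 0.0337]
tcp_rot: [179.9, 0.0, 91.6]
ft_force: [-1.7, 0.1, 7.4]
opening: 0.0271
grasp_force: 59.0
time: 33.95
ee_pos: [0.6631, 0.0423, 0.1789]
tcp_rot: [179.8, 0.0, 91.6]
ft_force: [-0.4, -0.1, -0.5]
opening: 0.0274
grasp_force: 59.3
t 33.95 at [0.6631 0.0423 0.1789] yaw 91.61 q6 0 open 27.4 grip 59.3
.4504,.3641,,85.6 tot [ 2.731 -1.696 -0.   ] | rows 7 x [ 0.39  -0.242 -0.   ] | twist 1.2
,,.08 tot [0.    0.    0.825] | rows 2 x [0.    0.    0.412] | twist -0.0
,,.042 tot [0.    0.    0.317] | rows 1 x [0.    0.    0.317] | twist -0.0
```

```bash
python3 -m pendant '[[15,[0.39,-0.242,0],0],[15,[0.39,-0.242,0],0],[15,[0.39,-0.242,0],0],[15,[0.39,-0.242,0],0],[15,[0.39,-0.242,0],0],[15,[0.39,-0.242,0],0],[15,[0.39,-0.242,0],0],[15,[0,0,0],0]]'
python3 -m pendant '[[15,[0,0,0],0.6],[15,[0,0,0],0.6],[15,[0,0,0.1],0],[15,[0,0,0.2],0],[15,[0,0,0.3],0],[15,[0,0,0],0],[15,[0,0,0],0]]'
python3 plan.py .4504,.3641,.046,85.6
python3 -m pendant '[[15,[0,0.01,0.2],0],[15,[0,0,0.15],0],[15,[0,0,0.15],0],[15,[0,0,0],0],[15,[0,0,0],0]]'
python3 plan.py .4504,.3641,.046,85.6
```

```text
time: 34.95
ee_pos: [0.4478, 0.3662, 0.175]
tcp_rot: [-179.9, 0.0, 91.8]
ft_force: [0.7, 0.3, -0.1]
opening: 0.0274
grasp_force: 59.4
time: 35.83
ee_pos: [0.4504, 0.3639, 0.1052]
tcp_rot: [180.0, -0.0, 85.6]
ft_force: [0.6, -0.2, -0.1]
opening: 0.0275
grasp_force: 59.4
t 35.83 at [0.4504 0.3639 0.1052] yaw 85.62 q6 41 open 27.5 grip 59.4
.4504,.3641,.046,85.6 tot [0.002 0.    0.493] | rows 2 x [0.001 0.    0.247] | twist 0.0
time: 36.45
ee_pos: [0.4514, 0.3641, 0.0451]
tcp_rot: [180.0, -0.0, 85.6]
ft_force: [0.3, -0.4, 0.2]
opening: 0.0271
grasp_force: 59.4
t 36.45 at [0.4514 0.3641 0.0451] yaw 85.61 q6 41 open 27.1 grip 59.4
.4504,.3641,.046,85.6 tot [-0.001 -0.009 -0.007] | rows 1 x [-0.001 -0.009 -0.007] | twist 0.0
```

```bash
python3 -m pendant '[[45,[0,0,0],0],[45,[0,0,0],0],[45,[0,0,0],0],[48,[0,0,-0.3],0],[55,[0,0,-0.45],0],[60,[0,0,-0.45],0],[60,[0,0,-0.2],0],[60,[0,0,0],0]]'
python3 plan.py .5885,-.196,.215,92.2 ,,.105
```

```text
time: 37.45
ee_pos: [0.4517, 0.3643, 0.2147]
tcp_rot: [179.8, -0.1, 85.6]
ft_force: [-0.8, -0.0, -0.8]
opening: 0.06
grasp_force: 0.0
t 37.45 at [0.4517 0.3643 0.2147] yaw 85.61 q6 41 open 60.0 grip 0.0
.5885,-.196,.215,92.2 tot [-4.568e+00  1.494e+00 -2.000e-03] | rows 11 x [-0.415  0.136 -0.   ] | twist -1.32
,,.105 tot [0.    0.    0.917] | rows 2 x [0.    0.    0.458] | twist -0.0
```

```bash
python3 -m pendant '[[60,[-0.415,0.136,0],0],[60,[-0.415,0.136,0],0],[60,[-0.415,0.136,0],0],[60,[-0.415,0.136,0],0],[60,[-0.415,0.136,0],0],[60,[-0.415,0.136,0],0],[60,[-0.415,0.136,0],0],[60,[-0.415,0.136,0],0]]'
python3 -m pendant '[[60,[-0.415,0.136,0],0],[60,[-0.415,0.136,0],0],[60,[-0.415,0.136,0],0],[60,[0,0,0],-0.66],[60,[0,0,0],-0.66],[60,[0,0,0],0]]'
python3 plan.py .5885,-.196,.16,92.2 ,,.105
python3 - <<'E'
from h import *
c=cam('top')
W=cloud(c); hsv=cv2.cvtColor(c['img'],cv2.COLOR_BGR2HSV); H,S,V=[hsv[...,i] for i in range(3)]
b=(H>100)&(H<130)&(S>100)&(W[...,1]>.15)&(W[...,1]<.45)&(W[...,0]>.3)
print(rect(c,b,W,.028,.042,.035),rect(c,b,W,-.01,.05,.035))
cv2.imwrite('pics/t5.png',cv2.resize(c['img'][170:400,70:390],(800,575),interpolation=cv2.INTER_CUBIC))
E
```

```text
time: 38.45
ee_pos: [0.5506, -0.045, 0.211]
tcp_rot: [-179.9, -0.0, 85.6]
ft_force: [0.3, 0.6, 0.5]
opening: 0.0603
grasp_force: 0.0
time: 39.2
ee_pos: [0.5879, -0.196, 0.211]
tcp_rot: [-179.9, -0.0, 92.2]
ft_force: [-0.0, -0.5, -0.4]
opening: 0.0605
grasp_force: 0.0
t 39.2 at [ 0.5879 -0.196   0.211 ] yaw 92.18 q6 -23 open 60.5 grip 0.0
.5885,-.196,.16,92.2 tot [0.    0.005 0.425] | rows 1 x [0.    0.005 0.425] | twist -0.0
,,.105 tot [0.    0.    0.458] | rows 1 x [0.    0.    0.458] | twist -0.0
(array([517.9, 322.7]), array([130. , 239.6]), 85.5, 704) (array([517.8, 322.7]), array([130. , 239.8]), 85.5, 4645)
```

View pics/t5.png

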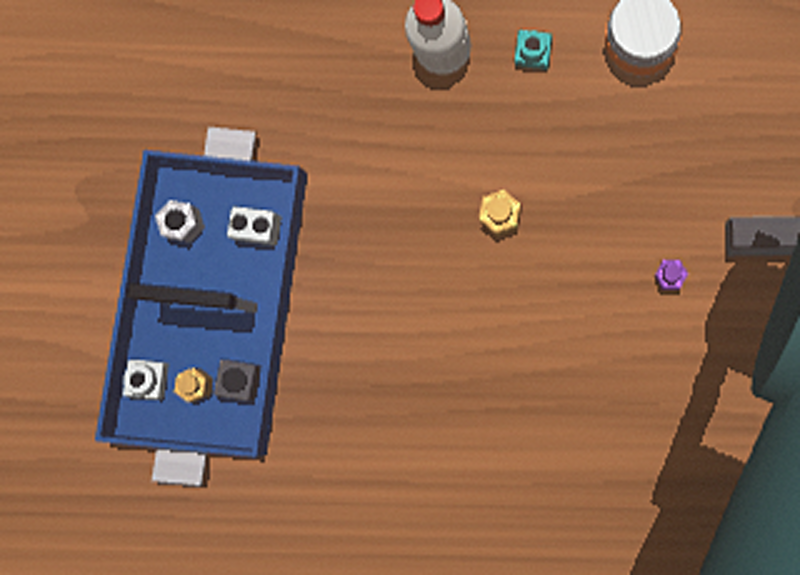

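All five parts are in the tray: nut (178,221), block (252,224), flange (143,380), plug (192,385) and spacer (237,380). The bottle, tin and look-alikes are untouched. Now draw the bolt.

```bash
python3 -m pendant '[[50,[0,0.005,0.3],0],[50,[0,0,0.35],0],[50,[0,0,0.22],0],[50,[0,0,0],0],[50,[0,0,0],0]]'
python3 -m pendant '[[5,[0,0,0],0],[5,[0,0,0],0],[5,[0,0,0],0],[5,[0,0,0],0],[5,[0,0,0],0],[5,[0,0,0],0],[5,[0,0,0],0]]'
python3 -m pendant '[[5,[0.1,0,0],0],[5,[0.15,0,0],0],[5,[0.15,0,0],0],[5,[0.05,0,0],0],[5,[0,0,0],0]]'
```

```text
time: 39.88
ee_pos: [0.5893, -0.196, 0.1094]
tcp_rot: [179.9, 0.0, 92.2]
ft_force: [0.4, -0.2, 0.7]
opening: 0.0499
grasp_force: 0.0
time: 40.75
ee_pos: [0.5865, -0.1964, 0.1094]
tcp_rot: [-179.7, 0.0, 92.2]
ft_force: [-32.1, 1.4, 20.7]
opening: 0.013
grasp_force: 59.1
time: 41.38
ee_pos: [0.5843, -0.142, 0.1094]
tcp_rot: [-179.7, 0.0, 92.2]
ft_force: [-35.0, -0.0, 20.4]
opening: 0.0126
grasp_force: 59.4
```

```bash
python3 -m pendant '[[5,[0,-0.025,-0.01],0],[5,[0,0,-0.01],0],[5,[0,0,0],0]]'
python3 -m pendant '[[5,[0.04,0,0],0],[5,[0,0,0],0],[5,[0,0,0],0]]'
python3 -m pendant '[[5,[0.02,0,0],0],[5,[0,0,0],0],[5,[0,0,0],0]]'
python3 -m pendant '[[5,[0.02,0,0],0],[5,[0,0,0],0],[5,[0,0,0],0]]'
```

```text
time: 41.75
ee_pos: [0.5836, -0.1421, 0.1098]
tcp_rot: [-180.0, -0.0, 92.2]
ft_force: [3.0, -1.7, -12.3]
opening: 0.0128
grasp_force: 59.3
time: 42.12
ee_pos: [0.5834, -0.1379, 0.1099]
tcp_rot: [-180.0, 0.1, 92.2]
ft_force: [4.3, -9.4, -15.9]
opening: 0.0126
grasp_force: 59.4
time: 42.5
ee_pos: [0.5834, -0.1376, 0.1098]
tcp_rot: [-180.0, 0.3, 92.1]
ft_force: [6.8, -28.7, -20.1]
opening: 0.0128
grasp_force: 58.7
time: 42.88
ee_pos: [0.5833, -0.1373, 0.1098]
tcp_rot: [180.0, 0.5, 92.1]
ft_force: [9.6, -47.4, -24.7]
opening: 0.0129
grasp_force: 58.7
```

Bolt is on its stop after 58.5 mm of travel, so it started about 5.5 mm open. Ease off, release, lift, then go for the tray handle.

```bash
python3 -m pendant '[[5,[-0.035,0,0],0],[5,[0,0,0],0],[40,[0,0,0],0],[45,[0,0,0],0],[50,[0,0,0],0],[50,[0,0,-0.3],0],[50,[0,0,-0.45],0],[50,[0,0,-0.15],0]]'
python3 plan.py .5190,.3215,.22,85.6 ,,.12 ,,.082
python3 - <<'E'
from h import *
for n in('top','scene'):
    c=cam(n);W=cloud(c); hsv=cv2.cvtColor(c['img'],cv2.COLOR_BGR2HSV); H,S,V=[hsv[...,i] for i in range(3)]
    red=((H<8)|(H>172))&(S>150)&(W[...,1]<-.05)&(W[...,1]>-.3)&(W[...,0]>.5)&(W[...,2]<.125)&(W[...,2]>.104); p=W[red]
    print('post',len(p),p.mean(0).round(4))
    print('handle',rect(c,(V<70)&(W[...,1]>.2)&(W[...,1]<.42)&(W[...,0]<.6)&(W[...,0]>.4),W,.078,.1,.088))
E
```

```text
time: 43.88
ee_pos: [0.5843, -0.1368, 0.2226]
tcp_rot: [179.7, 0.1, 92.2]
ft_force: [0.7, -0.0, -0.6]
opening: 0.0501
grasp_force: 0.0
t 43.88 at [ 0.5843 -0.1368  0.2226] yaw 92.21 q6 -18 open 50.1 grip 0.0
.5190,.3215,.22,85.6 tot [ 3.838 -0.396  0.021] | rows 9 x [ 0.426 -0.044  0.002] | twist 1.32
,,.12 tot [0.    0.    0.833] | rows 2 x [0.    0.    0.417] | twist -0.0
,,.082 tot [0.    0.    0.317] | rows 1 x [0.    0.    0.317] | twist -0.0
post 22 [ 0.5828 -0.1393  0.1135]
handle (array([517.5, 321. ]), array([82.4, 11.9]), 85.6, 246)
post 92 [ 0.5874 -0.1397  0.1103]
handle (array([524.8, 309.7]), array([87.6, 25.6]), 85.2, 155)
```

```bash
python3 -m pendant '[[60,[0.426,-0.044,0],0],[60,[0.426,-0.044,0],0],[60,[0.426,-0.044,0],0],[60,[0.426,-0.044,0],0],[60,[0.426,-0.044,0],0],[60,[0.426,-0.044,0],0],[60,[0.426,-0.044,0],0],[60,[0.426,-0.044,0],0]]'
python3 -m pendant '[[60,[0.426,-0.044,0],0],[60,[0,0,0],0.66],[60,[0,0,0.2],0.66],[60,[0,0,0.3],0],[60,[0,0,0.2],0],[60,[0,0,0],0],[60,[0,0,0],0]]'
python3 plan.py .519,.321,.082,85.6
```

```text
time: 44.98
ee_pos: [0.5246, 0.2718, 0.2165]
tcp_rot: [-179.9, 0.0, 92.2]
ft_force: [-0.0, 0.3, 0.0]
opening: 0.0598
grasp_force: 0.0
time: 45.85
ee_pos: [0.5184, 0.3212, 0.1348]
tcp_rot: [180.0, -0.0, 85.6]
ft_force: [0.1, -0.1, 0.2]
opening: 0.0598
grasp_force: 0.0
t 45.85 at [0.5184 0.3212 0.1348] yaw 85.61 q6 34 open 59.8 grip 0.0
.519,.321,.082,85.6 tot [-0.001  0.005  0.44 ] | rows 1 x [-0.001  0.005  0.44 ] | twist 0.0
```

```bash
python3 -m pendant '[[60,[0,0.005,0.2],0],[60,[0,0,0.15],0],[60,[0,0,0.06],0],[60,[0,0,0],0],[60,[0,0,0],0]]'
python3 -m pendant '[[4,[0,0,0],0],[4,[0,0,0],0],[4,[0,0,0],0],[4,[0,0,0],0],[4,[0,0,0],0],[4,[0,0,0],0],[4,[0,0,0],0],[4,[0,0,0],0]]'
python3 plan.py
```

```text
time: 46.48
ee_pos: [0.5192, 0.3213, 0.0861]
tcp_rot: [180.0, -0.0, 85.6]
ft_force: [0.7, -0.4, -0.8]
opening: 0.0601
grasp_force: 0.0
time: 47.48
ee_pos: [0.5187, 0.3212, 0.0858]
tcp_rot: [-180.0, -0.0, 85.6]
ft_force: [-5.9, -0.2, 4.7]
opening: 0.0108
grasp_force: 60.1
t 47.48 at [0.5187 0.3212 0.0858] yaw 85.61 q6 34 open 10.8 grip 60.1
```

```bash
python3 -m pendant '[[4,[0,0,-0.02],0],[4,[0,0,-0.05],0],[4,[0,0,-0.1],0],[4,[0,0,-0.1],0],[4,[0,0,-0.1],0],[4,[0,0,-0.1],0],[4,[0,0,-0.05],0],[4,[0,0,0],0]]'
python3 - <<'E'
from h import *
from plan import *
c=cam('top');cv2.imwrite('pics/t6.png',cv2.resize(c['img'][170:400,70:390],(800,575),interpolation=cv2.INTER_CUBIC))
c=cam('scene');W=cloud(c); hsv=cv2.cvtColor(c['img'],cv2.COLOR_BGR2HSV); H,S,V=[hsv[...,i] for i in range(3)]
b=(H>100)&(H<130)&(S>100)&(W[...,1]>.15)&(W[...,1]<.45)&(W[...,0]>.3)
cv2.imwrite('pics/s6.png',cv2.resize(c['img'][110:235,310:470],(768,600),interpolation=cv2.INTER_CUBIC))
E
```

```text
time: 48.48
ee_pos: [0.519, 0.3212, 0.1481]
tcp_rot: [180.0, -0.0, 85.6]
ft_force: [0.5, 0.4, -7.9]
opening: 0.0109
grasp_force: 58.6
t 48.48 at [0.519  0.3212 0.1481] yaw 85.61 q6 34 open 10.9 grip 58.6
```

View pics/s6.png

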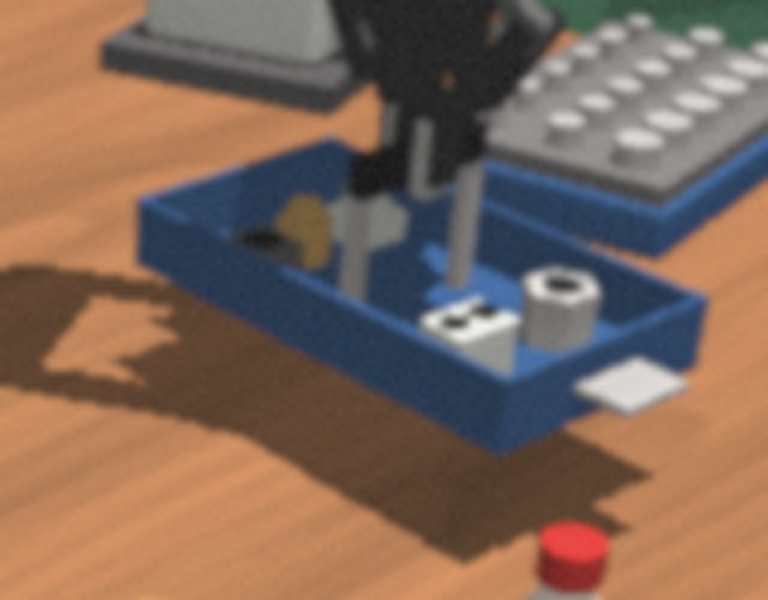

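Tray is lifted level with all five parts aboard. Next, raise it and carry it over.

```bash
python3 -m pendant '[[4,[0,0,-0.05],0],[4,[0,0,-0.1],0],[4,[0,0,-0.15],0],[4,[0,0,-0.15],0],[4,[0,0,-0.15],0],[4,[0,0,-0.08],0],[4,[0,0,0],0]]'
python3 plan.py .4495,-.263,,92.2
```

```text
time: 49.45
ee_pos: [0.5191, 0.3212, 0.2301]
tcp_rot: [179.9, -0.0, 85.6]
ft_force: [-0.1, 0.2, -8.5]
opening: 0.0109
grasp_force: 58.6
t 49.45 at [0.5191 0.3212 0.2301] yaw 85.61 q6 34 open 10.9 grip 58.6
.4495,-.263,,92.2 tot [-4.898 -0.206 -0.   ] | rows 11 x [-0.445 -0.019 -0.   ] | twist -1.32
```

```bash
python3 -m pendant '[[4,[-0.08,-0.003,0],0],[4,[-0.16,-0.007,0],0],[4,[-0.24,-0.01,0],0],[4,[-0.303,-0.013,0],0],[4,[-0.303,-0.013,0],0],[4,[-0.303,-0.013,0],0],[4,[-0.303,-0.013,0],0],[4,[-0.303,-0.013,0],0]]'
python3 -m pendant '[[4,[-0.303,-0.013,0],0],[4,[-0.303,-0.013,0],0],[4,[-0.303,-0.013,0],0],[4,[-0.303,-0.013,0],0],[4,[-0.303,-0.013,0],0],[4,[-0.303,-0.013,0],0],[4,[-0.303,-0.013,0],0],[4,[-0.303,-0.013,0],0]]'
python3 -m pendant '[[4,[-0.24,-0.01,0],0],[4,[-0.16,-0.007,0],0],[4,[-0.08,-0.003,0],0],[4,[0,0,0],-0.3],[4,[0,0,0],-0.4],[4,[0,0,0],-0.4],[4,[0,0,0],-0.22],[4,[0,0,0],0]]'
python3 plan.py .4495,-.263,.175,92.2
```

```text
time: 50.45
ee_pos: [0.4895, 0.0811, 0.229]
tcp_rot: [-180.0, 0.0, 85.6]
ft_force: [0.2, -1.0, -7.6]
opening: 0.011
grasp_force: 58.6
time: 51.45
ee_pos: [0.4543, -0.2076, 0.229]
tcp_rot: [-180.0, 0.0, 85.6]
ft_force: [1.3, -0.1, -6.4]
opening: 0.0114
grasp_force: 58.6
time: 52.45
ee_pos: [0.449, -0.2629, 0.2293]
tcp_rot: [180.0, 0.0, 92.2]
ft_force: [-0.0, 0.4, -7.3]
opening: 0.0108
grasp_force: 58.6
t 52.45 at [ 0.449  -0.2629  0.2293] yaw 92.24 q6 -35 open 10.8 grip 58.6
.4495,-.263,.175,92.2 tot [-0.001  0.004  0.453] | rows 1 x [-0.001  0.004  0.453] | twist 0.01
```

```bash
python3 -m pendant '[[4,[0,0.004,0.05],0],[4,[0,0,0.12],0],[4,[0,0,0.15],0],[4,[0,0,0.15],0],[4,[0,0,0.12],0],[4,[0,0,0.06],0],[4,[0,0,0],0],[4,[0,0,0],0]]'
python3 plan.py .4495,-.263,.116,92.2
python3 - <<'E'
from h import *
for n in('top','scene'):
    c=cam(n);W=cloud(c); hsv=cv2.cvtColor(c['img'],cv2.COLOR_BGR2HSV); H,S,V=[hsv[...,i] for i in range(3)]
    b=(H>100)&(H<130)&(S>100)&(W[...,1]<-.1)&(W[...,1]>-.45)&(W[...,0]>.3)&(W[...,0]<.65)
    z=np.nanpercentile(W[...,2][b],97); y=(H>18)&(H<35)&(S>120)&(W[...,1]<-.1)&(W[...,0]>.25)&(W[...,0]<.65)
    print(n,'rim z',z,rect(c,b,W,z-.008,z+.006,z-.002),'yellow',rect(c,y,W,.03,.055,.042))
    cv2.imwrite(f'pics/{n}7.png',cv2.resize(c['img'][220:440,340:560] if n=='top' else c['img'][150:370,30:300],(600,600) if n=='top' else (736,600),interpolation=cv2.INTER_CUBIC))
E
```

```text
time: 53.45
ee_pos: [0.4496, -0.2633, 0.152]
tcp_rot: [180.0, 0.0, 92.2]
ft_force: [-0.3, 0.2, -7.7]
opening: 0.0108
grasp_force: 58.7
t 53.45 at [ 0.4496 -0.2633  0.152 ] yaw 92.21 q6 -35 open 10.8 grip 58.7
.4495,-.263,.116,92.2 tot [ 0.002 -0.001  0.3  ] | rows 1 x [ 0.002 -0.001  0.3  ] | twist 0.0
top rim z 0.10367605793825435 (array([ 512.9, -259.3]), array([114.9, 130.9]), 2.7, 275) yellow (array([ 443.7, -187.7]), array([ 23.2, 262.6]), 89.0, 610)
scene rim z 0.10215094982387689 (array([ 455.1, -263.3]), array([246.4, 132.3]), 2.0, 1247) yellow (array([ 455.7, -328.4]), array([279.3,  35.4]), 3.4, 930)
```

View pics/scene7.png

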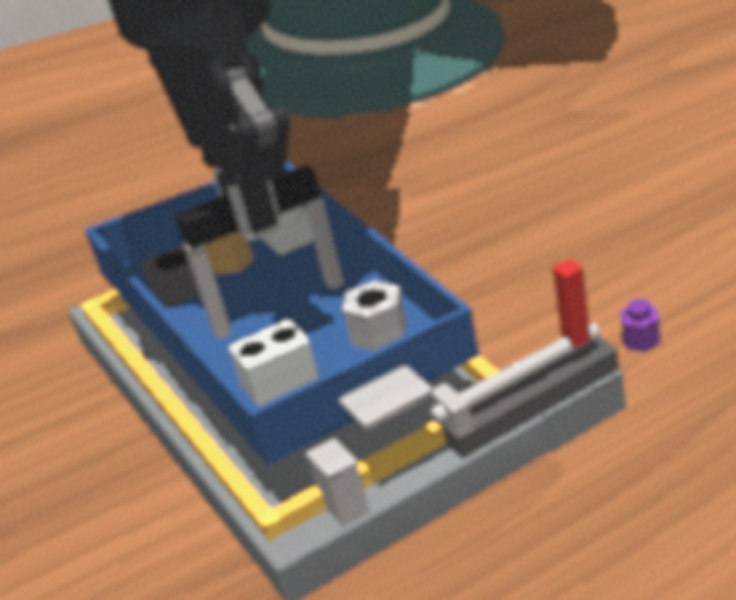

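View pics/top7.png

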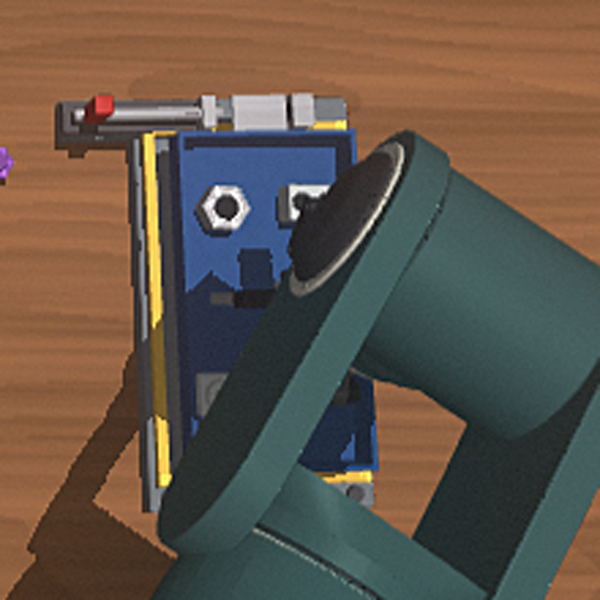

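Hovering over the cradle, the tray is square to it and matches in y, but sits about 1.5 mm too far out in x. The bolt is drawn clear and all parts are aboard. Correct x and lower gently.

```bash
python3 -m pendant '[[4,[0,-0.013,0.04],0],[4,[0,0,0.06],0],[4,[0,0,0.06],0],[4,[0,0,0.04],0],[4,[0,0,0.03],0],[4,[0,0,0],0],[4,[0,0,0],0]]'
python3 -m pendant '[[4,[0,0,0.02],0],[4,[0,0,0.02],0],[4,[0,0,0],0],[4,[0,0,0],0]]'
python3 plan.py .448,-.263,.116,92.2
```

```text
time: 54.42
ee_pos: [0.4479, -0.2632, 0.1239]
tcp_rot: [180.0, 0.0, 92.2]
ft_force: [0.6, -0.2, -7.2]
opening: 0.0108
grasp_force: 58.7
time: 54.92
ee_pos: [0.4478, -0.2632, 0.1189]
tcp_rot: [-180.0, -0.0, 92.2]
ft_force: [-0.3, -0.1, -6.7]
opening: 0.0109
grasp_force: 58.7
t 54.92 at [ 0.4478 -0.2632  0.1189] yaw 92.21 q6 -35 open 10.9 grip 58.7
.448,-.263,.116,92.2 tot [0.001 0.002 0.024] | rows 1 x [0.001 0.002 0.024] | twist 0.0
```

```bash
python3 -m pendant '[[4,[0,0,0.015],0],[4,[0,0,0],0],[4,[0,0,0],0]]'
python3 -m pendant '[[4,[0,0,0.015],0],[4,[0,0,0],0],[4,[0,0,0],0]]'
```

```text
time: 55.3
ee_pos: [0.4478, -0.2632, 0.1171]
tcp_rot: [-180.0, -0.0, 92.2]
ft_force: [-0.9, -0.6, -8.2]
opening: 0.0107
grasp_force: 58.7
time: 55.68
ee_pos: [0.448, -0.2633, 0.1158]
tcp_rot: [180.0, 0.0, 92.2]
ft_force: [-2.5, 1.8, 1.8]
opening: 0.0109
grasp_force: 59.9
```

Seated: the weight is now off the gripper. Open the fingers, rise, and check.

```bash
python3 -m pendant '[[30,[0,0,0],0],[45,[0,0,0],0],[50,[0,0,0],0],[50,[0,0,0],0],[50,[0,0,-0.2],0],[50,[0,0,-0.4],0],[50,[0,0,-0.3],0],[50,[0,0,0],0]]'
python3 plan.py .583,-.138,,92.2 ,,.112
python3 - <<'E'
from h import *
for n in('top','scene'):
    c=cam(n);W=cloud(c); hsv=cv2.cvtColor(c['img'],cv2.COLOR_BGR2HSV); H,S,V=[hsv[...,i] for i in range(3)]
    b=(H>100)&(H<130)&(S>100)&(W[...,1]<-.1)&(W[...,1]>-.45)&(W[...,0]>.3)&(W[...,0]<.65)
    z=np.nanpercentile(W[...,2][b],97); print(n,'rim z',z,rect(c,b,W,.058,.075,.065))
    red=((H<8)|(H>172))&(S>150)&(W[...,1]<-.05)&(W[...,1]>-.3)&(W[...,0]>.5)&(W[...,2]<.125)&(W[...,2]>.104); p=W[red]; print('post',len(p),p.mean(0).round(4))
    if n=='scene': cv2.imwrite('pics/s8.png',cv2.resize(c['img'][170:370,30:300],(800,592),interpolation=cv2.INTER_CUBIC))
E
```

```text
time: 56.68
ee_pos: [0.4486, -0.2637, 0.2264]
tcp_rot: [179.8, 0.2, 92.2]
ft_force: [1.0, -0.6, -0.8]
opening: 0.0498
grasp_force: 0.0
t 56.67 at [ 0.4486 -0.2637  0.2264] yaw 92.21 q6 -35 open 49.8 grip 0.0
.583,-.138,,92.2 tot [ 1.003  1.16  -0.   ] | rows 4 x [ 0.251  0.29  -0.   ] | twist 0.0
,,.112 tot [0.    0.    0.953] | rows 2 x [0.    0.    0.477] | twist -0.0
top rim z 0.06714443161077266 (array([ 503.1, -259.6]), array([131.7, 129.6]), 2.2, 306)
post 53 [ 0.5836 -0.1361  0.1135]
scene rim z 0.06604867847012616 (array([ 452.9, -263.8]), array([247.9, 131.7]), 2.2, 1197)
post 91 [ 0.5871 -0.1397  0.1109]
```

View pics/s8.png

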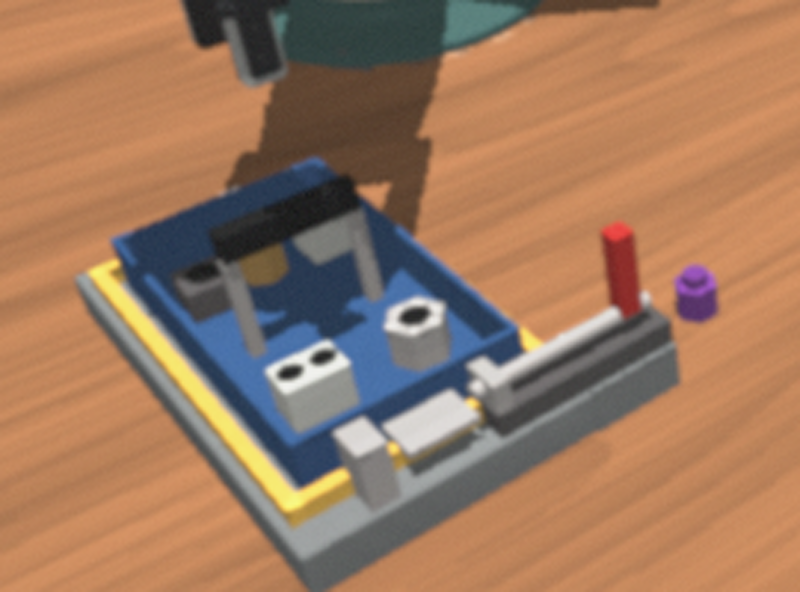

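Tray is seated flat inside the lips with all five parts aboard, and the bolt is clear of the flange. Now grip the post at (.5835,-.138) and shoot the bolt.

```bash
python3 -m pendant '[[50,[0.2,0.233,0],0],[50,[0.25,0.29,0],0],[50,[0.25,0.29,0],0],[50,[0.2,0.233,0],0],[50,[0.1,0.116,0],0],[50,[0,0,0],0],[50,[0,0,0],0]]'
python3 plan.py .5835,-.138,.112,92.2
python3 -m pendant '[[50,[0,0,0.3],0],[50,[0,0,0.35],0],[50,[0,0,0.28],0],[50,[0,0,0],0],[50,[0,0,0],0],[50,[0,0,0],0]]'
python3 plan.py .5835,-.138,.109,92.2
```

```text
time: 57.65
ee_pos: [0.5819, -0.1386, 0.2229]
tcp_rot: [-180.0, 0.0, 92.2]
ft_force: [-0.4, -0.2, -0.2]
opening: 0.0499
grasp_force: 0.0
t 57.65 at [ 0.5819 -0.1386  0.2229] yaw 92.18 q6 -18 open 49.9 grip 0.0
.5835,-.138,.112,92.2 tot [0.004 0.014 0.924] | rows 2 x [0.002 0.007 0.462] | twist -0.0
time: 58.4
ee_pos: [0.5831, -0.1383, 0.1137]
tcp_rot: [179.9, 0.0, 92.2]
ft_force: [0.0, 0.6, 0.0]
opening: 0.0496
grasp_force: 0.0
t 58.4 at [ 0.5831 -0.1383  0.1137] yaw 92.19 q6 -18 open 49.6 grip 0.0
.5835,-.138,.109,92.2 tot [0.002 0.003 0.039] | rows 1 x [0.002 0.003 0.039] | twist -0.0
```

```bash
python3 -m pendant '[[5,[0,0,0.03],0],[5,[0,0,0],0],[5,[0,0,0],0],[5,[0,0,0],0],[5,[0,0,0],0],[5,[0,0,0],0],[5,[0,0,0],0],[5,[0,0,0],0]]'
python3 -m pendant '[[5,[-0.1,0,0],0],[5,[-0.13,0,0],0],[5,[-0.13,0,0],0],[5,[-0.09,0,0],0],[5,[-0.04,0,0],0],[5,[0,0,0],0],[5,[0,0,0],0]]'
python3 -m pendant '[[5,[-0.02,0,0],0],[5,[0,0,0],0],[5,[0,0,0],0]]'
python3 -m pendant '[[5,[-0.02,0,0],0],[5,[0,0,0],0],[5,[0,0,0],0]]'
```

```text
time: 59.4
ee_pos: [0.5832, -0.1378, 0.1084]
tcp_rot: [179.9, 0.0, 92.2]
ft_force: [6.5, -0.2, -2.1]
opening: 0.0123
grasp_force: 60.2
time: 60.28
ee_pos: [0.5856, -0.1968, 0.1084]
tcp_rot: [179.9, 0.0, 92.2]
ft_force: [8.1, -1.6, -1.8]
opening: 0.0125
grasp_force: 60.2
time: 60.65
ee_pos: [0.5857, -0.199, 0.1084]
tcp_rot: [179.9, 0.0, 92.2]
ft_force: [8.5, -0.5, -1.4]
opening: 0.0129
grasp_force: 60.2
time: 61.02
ee_pos: [0.5858, -0.2014, 0.1084]
tcp_rot: [179.9, 0.0, 92.2]
ft_force: [8.3, 0.3, -1.3]
opening: 0.0126
grasp_force: 60.2
```

Travelled 63.6 mm with no stop yet; push on until it is felt.

```bash
python3 -m pendant '[[5,[-0.015,0,0],0],[5,[0,0,0],0],[5,[0,0,0],0]]'
python3 -m pendant '[[5,[-0.015,0,0],0],[5,[0,0,0],0],[5,[0,0,0],0]]'
```

```text
time: 61.4
ee_pos: [0.5859, -0.2019, 0.1085]
tcp_rot: [179.9, -0.1, 92.2]
ft_force: [6.4, 10.5, 0.6]
opening: 0.0125
grasp_force: 60.7
time: 61.78
ee_pos: [0.5859, -0.2022, 0.1084]
tcp_rot: [179.9, -0.3, 92.3]
ft_force: [5.2, 25.7, 4.2]
opening: 0.0127
grasp_force: 61.2
```

Stop felt (25 N) at about 64 mm of travel. Ease off, release, rise, and check.

```bash
python3 -m pendant '[[5,[0.015,0,0],0],[5,[0,0,0],0],[40,[0,0,0],0],[50,[0,0,0],0],[50,[0,0,0],0],[50,[0,0,-0.3],0],[50,[0,0,-0.45],0],[50,[0,0,-0.3],0]]'
python3 -m pendant '[[50,[0.3,0,0],0],[50,[0.4,0,0],0],[50,[0.4,0,0],0],[50,[0.3,0,0],0],[50,[0,0,0],0],[50,[0,0,0],0],[50,[0,0,0],0]]'
python3 - <<'E'
from h import *
o=bot.get_obs(); print(o['time'],o['ee_pos'],np.round(o['ft_force'],1))
for n in('top','scene'):
    c=cam(n);W=cloud(c); hsv=cv2.cvtColor(c['img'],cv2.COLOR_BGR2HSV); H,S,V=[hsv[...,i] for i in range(3)]
    b=(H>100)&(H<130)&(S>100)&(W[...,1]<-.1)&(W[...,1]>-.45)&(W[...,0]>.3)&(W[...,0]<.65)
    print(n,rect(c,b,W,.058,.075,.065))
    red=((H<8)|(H>172))&(S>150)&(W[...,1]<-.05)&(W[...,1]>-.3)&(W[...,0]>.5)&(W[...,2]<.125)&(W[...,2]>.104); p=W[red]; print('post',len(p),p.mean(0).round(4))
    for p in parts(c,roi=(200,170,365,345) if n=='top' else (220,220,420,310)): 
        if p[3][0]>.72: print(p[0],p[3].round(4))
    if n=='scene': cv2.imwrite('pics/s9.png',cv2.resize(c['img'][170:370,30:300],(800,592),interpolation=cv2.INTER_CUBIC))
E
```

```text
time: 62.78
ee_pos: [0.5852, -0.2034, 0.2368]
tcp_rot: [179.9, 0.0, 92.2]
ft_force: [0.5, 0.1, 0.0]
opening: 0.05
grasp_force: 0.0
time: 63.65
ee_pos: [0.5786, -0.0363, 0.234]
tcp_rot: [-180.0, 0.0, 92.1]
ft_force: [-0.8, 0.4, 0.1]
opening: 0.0497
grasp_force: 0.0
63.65 [ 0.57861218 -0.03631754  0.23401892] [-0.8  0.4  0.1]
top (array([ 449. , -261.4]), array([239.9, 130.2]), 2.1, 689)
post 53 [ 0.5867 -0.2005  0.1131]
[245. 183.] [0.7441 0.1366]
scene (array([ 454.5, -264.7]), array([245.4, 129.6]), 2.0, 963)
post 94 [ 0.5897 -0.2033  0.1109]
[414. 261.] [0.7365 0.121 ]
[392. 291.] [0.7488 0.0523]
[358. 300.] [ 0.7557 -0.0392]
```

View pics/s9.png

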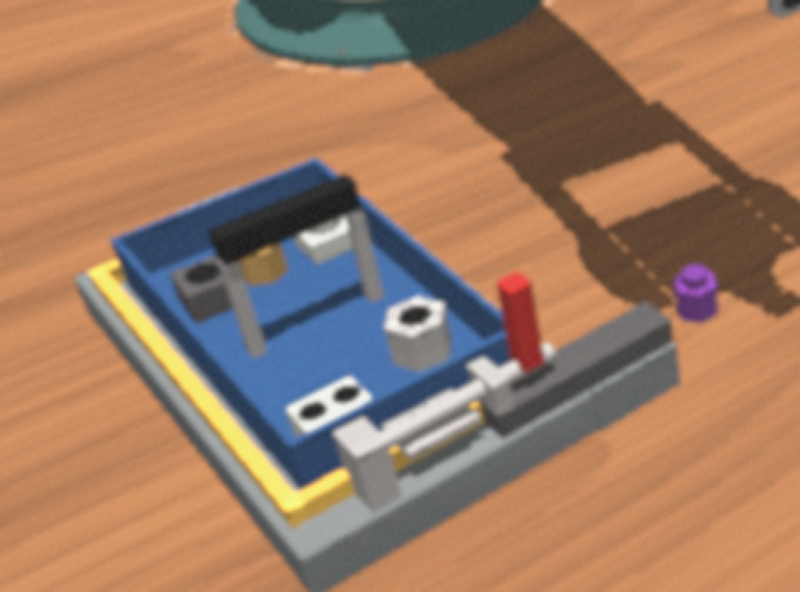

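Bolt is home in the keeper over the flange, and the tray sits within about 1 mm of the cradle's centre. The block looks shifted, so I'll check it from above before handing in.

```bash
python3 - <<'E'
from h import *
c=cam('top'); W=cloud(c)
cv2.imwrite('pics/t9.png',cv2.resize(c['img'][235:415,370:490],(400,600),interpolation=cv2.INTER_CUBIC))
# bright/other objects in the tray, tray frame
a=np.radians(2.1); R=np.array([[np.cos(a),-np.sin(a)],[np.sin(a),np.cos(a)]])
L=(W[...,:2]-[.449,-.2614])@R; S=cv2.cvtColor(c['img'],cv2.COLOR_BGR2HSV)
m=(abs(L[...,0])<.113)&(abs(L[...,1])<.06)&(W[...,2]>.045)&(W[...,2]<.08)&~((S[...,0]>100)&(S[...,0]<130)&(S[...,1]>100))
n,l,s,ce=cv2.connectedComponentsWithStats(m.astype(np.uint8))
for i in range(1,n):
    if s[i,4]>40: print(ce[i].round(),s[i,4],L[l==i].mean(0).round(3),np.percentile(W[...,2][l==i],90).round(3))
E
```

```text
[449. 279.] 232 [ 0.101 -0.034] 0.067
[417. 297.] 215 [0.065 0.032] 0.063
[453. 360.] 245 [-0.061 -0.035] 0.059
[416. 364.] 227 [-0.067  0.041] 0.065
[436. 364.] 147 [-0.068  0.001] 0.065
```

View pics/t9.png

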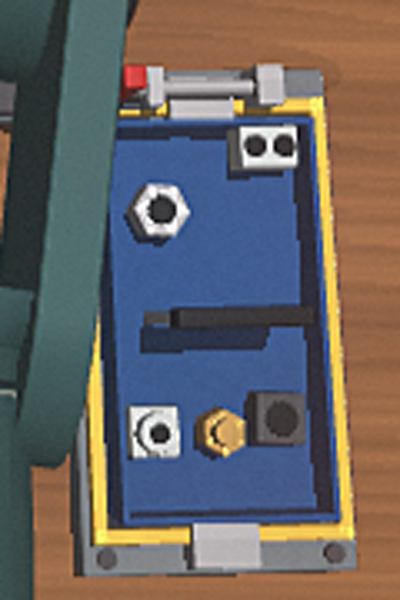

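The block was knocked to tray (101,-34) mm, but it stands upright in the tray at the right height. All five parts are in, the bolt is home, and the arm touches nothing. Handing in.

```bash
python3 -c "
from bench import bot
print(bot.job_done())"
```

```text
the job is handed in; nothing more can be done
None
```

I handed the job in with nut, plug, block, flange and spacer in the tray (there was no tappet), the tray seated in the cradle, the bolt shot home over its flange, and the bottle and tin undisturbed; no verdict came back.

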